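# Load the heel rack and shut it with its keeper

### The arm

A 6-joint arm with a two-finger parallel gripper is mounted at the origin on the work surface. World frame = base frame: x ahead of the robot, y to its left, z up, the work surface at z = 0. Lengths are in m, angles in rad, forces in N, time in s.
With the tool pointing down it reaches from about 0.35 to 0.775 m from the base axis. Payload 7.3 kg.
Tool frame: the origin (TCP) lies at the very end of the fingers, on their centre line; the grasp point (between the pads) lies robot.pinch_z behind it (robot.pinch_z is the distance from the TCP to the grasp point, in m); y points along the fingers, z is the direction in which the jaws open and shut, and the axes are right-handed (so a half turn about y gives the same grasp; the last joint's range is limited). The gripper opens to 92 mm and grips with 3 to 60 N. Pads are 19 mm wide; open, the fingers measure 130 mm over their backs; the gripper's body (75 mm by 190 mm) begins 47 mm behind the grasp point.
Start: joints at [-1.485, 0.342, 1.524, -0, 1.275, -0.146], TCP at [0.121, -0.511, 0.227] pointing down, gripper open.
Joint ranges: [-2.53, 2.53], [-0.77, 2.02], [0.04, 2.7], [-1, 4.14], [0.28, 2.66], [-3.11, 3.11]. Speed limits (rad/s): [2.57, 2.57, 3.14, 3.14, 3.14, 3.14].

### API

Orientations are given as [roll, pitch, yaw] about the fixed x, y, z axes, in that order (R = Rz(yaw) Ry(pitch) Rx(roll)).
In Python, from cell import status, viewer, robot gives the robot as it stands. The module is installed in compiled form; this text tells all that it offers.
- The arm moves only by the shell command python3 -m pendant 'ROWS' [FORCE]. ROWS is JSON, a list that holds one entry, the list of rows, each a list of 7 numbers: the shift along the tool's x, y, z in cm, then the turn, a rotation vector about the tool's x, y, z in rad, then the finger opening in cm, from 0 to 9.18. A call has 1 to 20 rows; each row is the pose to reach, as a shift and turn from the pose commanded when the call began, along the tool's axes at that moment; what a row does not reach only later rows make up. A row lasts 1/10 s, in which the tool goes at most 50 mm and 8.59 degrees, less where a joint would pass 70% of its speed; a pose out of reach is approached as far as the arm can. A call with a gripper value outside its range is refused whole. The fingers move at their own pace and stop on an object; FORCE is the grip in N (left out, the last holds). Time passes only in rows, so rows that repeat a pose let the fingers close. It gives the time, the measured TCP pose, the force and the opening at its end, in the units of the state.
- status.observe(): the state, without advancing time (a new reading comes with each control period).
- viewer.read_camera(name): name is "side" or "top"; returns a dict with "image" (400x640x3 uint8, red, green, blue), "range_z" (400x640 float32, m along the optical axis (not along the pixel's ray), 0 where there is no reading), "fx", "fy", "cx", "cy" (pixels), "distortion" ([k1, k2, p1, p2, k3] as OpenCV has them; the pictures are not rectified), "camera_from_world" (4x4, takes a point from world to camera coordinates). Camera axes: x right, y up, looking along -z (the intrinsics and any distortion apply to the point x, -y, -z); pixel columns grow to the right and rows downward; lengths in m; the calibration is good to about 2 mm. A picture is of the moment at which its call begins.
- robot.hand_in(): hands the job in, once; it reports no verdict.
The state is a dict: "time": time; "qpos": joint angles; "qvel": joint speeds; "joint_efforts": joint torques, N m; "tool_pos": TCP position; "tool_rot": TCP orientation; "contact_force": force on the tool from outside, world axes, zero at the start; "torque": the same for the moment, N m; "opening": finger opening in m.
Only numpy, scipy, OpenCV 4.12 (cv2) and the standard library are available. Lean on these libraries where they do the work, as an engineer would, in place of code of your own. Each camera call takes 0.05 s, during which the arm holds its last target. There are 200 camera calls.

### The job

Lift the keeper plate off the two studs of the heel rack and lay it aside, then slide every heel that stands on the bench into the rack's track through its open end, rounded end first, until they stand in one row with no gaps, the first against the stop. Then lower the keeper level back over both studs, fully down on their shoulders, and let go; leave the shoe, tin, jar and hammer where they are.

Things in the scene. Friction and masses are not known exactly. Their poses are not given: they have to be found in the camera images.
- rack: Aluminium heel rack fixed to the bench: straight T-slot track along its own x, 295 mm long. Origin on the bench under its middle, z up. Face of the stop (40 mm high) at x = +137 mm; the open end (mouth) at x = -65 mm faces -x. The track floor, 10 mm above the bench, runs on past the mouth as an open apron to x = -145 mm. Track body +-35 mm in y. Holds up to four heels
- rack_mouth (a point): middle of the track's open end, on its floor (rack x = -65, z = 10 mm), axes as the rack's. Channel 48 mm wide, 9 mm high, under two 4 mm lips (tops 23 mm above the bench) with a 20 mm slot between. On the apron, 9 mm high guide walls flare from 48 mm apart at the mouth to about 67 mm at x = -95 mm (rack)
- rack_home (a point): where the mid point of the first heel lies when its foot touches the stop (rack x = 113, y = 0, z = 35.5 mm); the next ones follow 48 mm apart towards the mouth; axes as the rack's
- rack_seat (a point): midway between the two studs at shoulder height (rack x = -105, z = 34 mm): the keeper's origin when seated. Studs at rack y = +-68 mm, one each side of the apron: shoulder 18 mm across up to 34 mm above the bench, then a 10 mm pin, tapered at its tip, up to 56 mm. They stand on a cross foot 172 x 44 mm, 10 mm high
- keeper: Keeper: steel plate 34 x 166 x 8 mm (own x, y, z), two 13 mm holes at y = +-68 mm; on its middle an upright wooden grip 14 mm thick (x), 60 mm long (y), 8 to 44 mm above the underside. 0.3 kg. Origin: centre of the underside. At the start it sits on the studs across the apron and bars the track; fits either way round
- keeper_mid (a point): centre of the keeper half-way up, 22 mm above its underside; axes as the keeper's. The bench around x = 0.49, y = 0.26 m, left of the robot's front, is free to lay it on
- heel1_mid (a point): Heel 1 (may be absent): black shoe heel 46 mm wide (own y), 44 long (x), flat at -x, rounded at +x, on a steel T-foot. From below: foot 48 (x) x 44 (y) x 6 mm, neck 14 mm wide (y) to 17 mm, heel 17 to 51 mm. 0.11-0.22 kg. Point: centre, 25.5 mm above its underside. Starts upright on the bench, rounded end within 0.6 rad of the bench's +y
- heel2_mid (a point): Heel 2 (may be absent): black shoe heel 46 mm wide (own y), 44 long (x), flat at -x, rounded at +x, on a steel T-foot. From below: foot 48 (x) x 44 (y) x 6 mm, neck 14 mm wide (y) to 17 mm, heel 17 to 51 mm. 0.11-0.22 kg. Point: centre, 25.5 mm above its underside. Starts upright on the bench, rounded end within 0.6 rad of the bench's +y
- heel3_mid (a point): Heel 3 (may be absent): black shoe heel 46 mm wide (own y), 44 long (x), flat at -x, rounded at +x, on a steel T-foot. From below: foot 48 (x) x 44 (y) x 6 mm, neck 14 mm wide (y) to 17 mm, heel 17 to 51 mm. 0.11-0.22 kg. Point: centre, 25.5 mm above its underside. Starts upright on the bench, rounded end within 0.6 rad of the bench's +y
- heel4_mid (a point): Heel 4 (may be absent): black shoe heel 46 mm wide (own y), 44 long (x), flat at -x, rounded at +x, on a steel T-foot. From below: foot 48 (x) x 44 (y) x 6 mm, neck 14 mm wide (y) to 17 mm, heel 17 to 51 mm. 0.11-0.22 kg. Point: centre, 25.5 mm above its underside. Starts upright on the bench, rounded end within 0.6 rad of the bench's +y
- shoe: black lace-up shoe, 280 mm long, standing on the bench: a bystander, leave it alone
- glue_tin: tin, 84 mm across, 110 mm high: a bystander, leave it alone
- hammer: hammer lying on the bench: a bystander, leave it alone
- dye: small jar, 52 mm across, 70 mm high: a bystander, leave it alone
There are look-alikes about, which are no part of the job. What is shaped like the keeper but green, turquoise or yellow is not meant.

How it is judged:
On the way, in this order (a step that is already met when the one before it is completed fails the run):
1. the keeper is off the studs and clear of the apron (horizontal distance between keeper and rack_seat above 0.08 m), for 0.2 s.
2. every heel is in the track, rounded end first, in one row against the stop (x of heel1_mid in the frame of rack between -0.045 and 0.118 m and y of heel1_mid in the frame of rack between -0.005 and 0.005 m and z of heel1_mid in the frame of rack between 0.032 and 0.041 m and (x of heel1_mid in the frame of rack above 0.106 m or x of heel1_mid in the frame of heel2_mid between -0.055 and -0.04 m or x of heel1_mid in the frame of heel3_mid between -0.055 and -0.04 m or x of heel1_mid in the frame of heel4_mid between -0.055 and -0.04 m) and x of rack_mouth in the frame of heel1_mid below 0 m and x of heel2_mid in the frame of rack between -0.045 and 0.118 m and y of heel2_mid in the frame of rack between -0.005 and 0.005 m and z of heel2_mid in the frame of rack between 0.032 and 0.041 m and (x of heel2_mid in the frame of rack above 0.106 m or x of heel2_mid in the frame of heel1_mid between -0.055 and -0.04 m or x of heel2_mid in the frame of heel3_mid between -0.055 and -0.04 m or x of heel2_mid in the frame of heel4_mid between -0.055 and -0.04 m) and x of rack_mouth in the frame of heel2_mid below 0 m and x of heel3_mid in the frame of rack between -0.045 and 0.118 m and y of heel3_mid in the frame of rack between -0.005 and 0.005 m and z of heel3_mid in the frame of rack between 0.032 and 0.041 m and (x of heel3_mid in the frame of rack above 0.106 m or x of heel3_mid in the frame of heel1_mid between -0.055 and -0.04 m or x of heel3_mid in the frame of heel2_mid between -0.055 and -0.04 m or x of heel3_mid in the frame of heel4_mid between -0.055 and -0.04 m) and x of rack_mouth in the frame of heel3_mid below 0 m and x of heel4_mid in the frame of rack between -0.045 and 0.118 m and y of heel4_mid in the frame of rack between -0.005 and 0.005 m and z of heel4_mid in the frame of rack between 0.032 and 0.041 m and (x of heel4_mid in the frame of rack above 0.106 m or x of heel4_mid in the frame of heel1_mid between -0.055 and -0.04 m or x of heel4_mid in the frame of heel2_mid between -0.055 and -0.04 m or x of heel4_mid in the frame of heel3_mid between -0.055 and -0.04 m) and x of rack_mouth in the frame of heel4_mid below 0 m), for 0.2 s.
3. the keeper sits on both studs (horizontal distance between keeper and rack_seat below 0.004 m and z of keeper in the frame of rack below 0.0365 m and angle between keeper's own z axis and vertical below 0.03 rad and angle between the y axis of keeper and the y axis of rack, either way round below 0.06 rad), for 0.2 s.
At the end, for the whole second after the job is handed in: Every heel present is in the track under its lips, rounded end towards the stop, the first within 7 mm of the stop and each other within 7 mm of the one before; the keeper lies on both stud shoulders (2.5 mm in height, 4 mm in plan, tilt under 0.03 rad), at rest (all of step 2 and all of step 3 and linear speed of keeper below 0.02 m/s); the robot touches nothing.
It fails at once if a bystander (shoe, tin, jar, hammer) is pushed more than 30 mm (distance of any of shoe, glue_tin, hammer, dye from where it was at the start of the episode above 0.03 m).
Of heel1, heel2, heel3, heel4 only 3 to 4 are there at a start; the rules pass over those that are not, and their reading is None.
At some moment in a run one of heel1, heel2, heel3, heel4 may be knocked a few centimetres aside while the robot is not near it.
Once in a run the grip may slacken for a moment while it holds something.
It also fails if it takes over 208 s, if anything falls off the work surface, if the arm or the gripper's body presses on something with over 40 N, if the wrist force passes 120 N, or if a joint passes its speed limit or range.

## Working session

There is one attempt and no reset: what is moved stays moved. The work goes in short steps, Python scripts to look and compute and a shell command to move; the robot and the scene stay as the last step left them, time stands still between calls to the robot, and variables do not carry over. Pictures are saved under pics/ and viewed, about 12 in all and at most 16, crops included, and the job is handed in when it is done.

```bash
mkdir -p pics; ls
cat > h.py <<'E'
import numpy as np, cv2
from cell import status, viewer, robot
def cam(n, save=None):
    c=viewer.read_camera(n)
    if save: cv2.imwrite(save,c["image"][:,:,::-1])
    return c
def cloud(c):
    h,w=c["range_z"].shape
    K=np.array([[c["fx"],0,c["cx"]],[0,c["fy"],c["cy"]],[0,0,1.]])
    u,v=np.meshgrid(np.arange(w),np.arange(h))
    p=cv2.undistortPoints(np.stack([u,v],-1).reshape(-1,1,2).astype(float),K,np.array(c["distortion"],float)).reshape(h,w,2)
    z=c["range_z"].astype(float)
    P=np.stack([p[...,0]*z,-p[...,1]*z,-z],-1)
    T=np.linalg.inv(c["camera_from_world"])
    W=P@T[:3,:3].T+T[:3,3]
    W[z==0]=np.nan
    return W
E
python3 - <<'E'
from h import *
print(status.observe(), robot.pinch_z)
for n in("top","side"):
    c=cam(n,f"pics/{n}0.png"); print(n,c["fx"],c["distortion"],np.linalg.inv(c["camera_from_world"])[:3,3],(c["range_z"]>0).mean())
    np.savez(f"{n}0.npz",W=cloud(c),im=c["image"])
E
```

```text
pics
{'time': 0.0, 'qpos': array([-1.48500320e+00,  3.42725377e-01,  1.52497750e+00, -8.71698769e-06,
        1.27538874e+00, -1.45987216e-01]), 'qvel': array([-0.00035231,  0.00145818,  0.00119647,  0.001362  , -0.00063894,
       -0.0009838 ]), 'joint_efforts': array([ 2.26890629e-04, -4.31245458e+01, -2.44221246e+01,  7.17328792e-02,
        5.61536278e-02, -1.47490937e-04]), 'tool_pos': array([ 0.1205902 , -0.51056589,  0.22605737]), 'tool_rot': array([-1.57228056e+00,  2.09807001e-04, -2.90980993e+00]), 'contact_force': array([-0.22754346,  0.10522255, -0.17947162]), 'torque': array([-0.00638477,  0.00945851, -0.03743873]), 'opening': 0.09210929806860205} 0.0188
top 499.3190355889586 [0.05477895 0.         0.         0.         0.        ] [0.25895282 0.01723641 1.67287156] 0.99598828125
side 371.04150127411157 [-0.03471495  0.          0.          0.          0.        ] [0.38781314 0.7015097  0.94162393] 0.9960546875
```

View pics/top0.png

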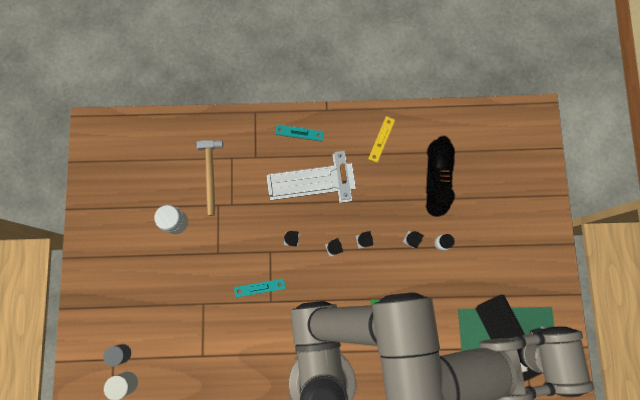

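View pics/side0.png

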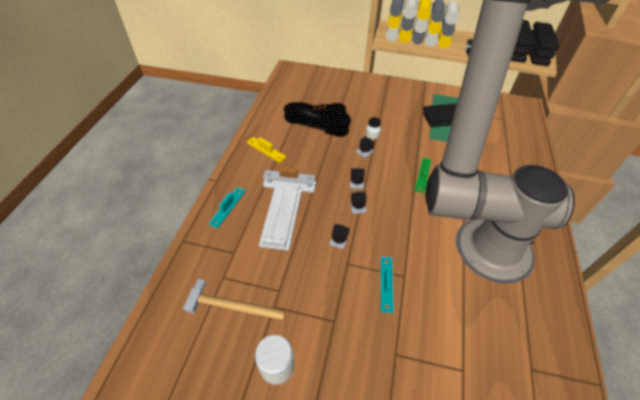

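The top view shows the rack at about (310,180) with its stop on the left, and the keeper at (343,177) barring the mouth on the right. Four heels stand at (291,239), (334,247), (364,240) and (413,240), and a white jar with a dark lid stands at (445,242). The side view agrees: the shoe, hammer and tin are all away from the work, and the teal, yellow and green plates are the look-alikes.

```bash
cat >> h.py <<'E'
def heels(n="top",W=None,im=None,c=None):
    """dark tops at z~51mm; returns list of (x,y,angle of rounded end,size)"""
    if W is None: c=cam(n); W=cloud(c); im=c["image"]
    m=((im.max(-1)<75)&(W[...,2]>.035)&(W[...,2]<.095)&(W[...,0]>.3)&(W[...,0]<.8)&(np.abs(W[...,1])<.42)).astype(np.uint8)
    out=[]
    k,l,s,_=cv2.connectedComponentsWithStats(m)
    for i in range(1,k):
        if not 40<s[i,4]<900: continue
        P=W[l==i]; ztop=np.percentile(P[:,2],80); P=P[np.abs(P[:,2]-ztop)<.008]
        if len(P)<30: continue
        r=cv2.minAreaRect((P[:,:2]*1000).astype(np.float32))
        a=r[2]%90
        out.append([*(np.array(r[0])).round(1),*np.round(r[1],1),"ang",round(a,1),"z",round(float(np.median(P[:,2]))*1000,1),"mean",*(P[:,:2].mean(0)*1000).round(1),len(P)])
    return out
E
python3 - <<'E'
from h import *
for n in("top","side"):
    d=np.load(n+"0.npz");W,im=d["W"],d["im"]
    print(n)
    for o in heels(n,W,im): print(o)
    # rack & keeper by height/grayness
    i=im.astype(int); gray=((i.max(-1)-i.min(-1))<30)&(i.max(-1)>80)
    R=(W[...,0]>.45)&(W[...,0]<.75)&(W[...,1]>-.15)&(W[...,1]<.25)
    for lo,hi,t in((.008,.030,"rack"),(.036,.05,"plate/stop"),(.06,.09,"grip")):
        m=R&(W[...,2]>lo)&(W[...,2]<hi)&(gray if t!="grip" else True)
        k,l,s,_=cv2.connectedComponentsWithStats(m.astype(np.uint8))
        for j in range(1,k):
            if s[j,4]>15:
                P=W[l==j]; print(t,s[j,4],cv2.minAreaRect((P[:,:2]*1000).astype(np.float32)),(P.mean(0)*1000).round(1),s[j,:4])
    im2=cv2.resize(im[140:270,230:480] if n=="top" else im[100:260,230:400],None,fx=3.2,fy=3.2,interpolation=cv2.INTER_CUBIC)
    cv2.imwrite(f"pics/{n}0c.png",im2[:,:,::-1])
E
```

```text
top
[np.float64(637.4), np.float64(-395.0), np.float64(49.3), np.float64(228.8), 'ang', 89.9, 'z', 82.2, 'mean', np.float64(637.4), np.float64(-402.6), 275]
[np.float64(459.0), np.float64(86.9), np.float64(42.9), np.float64(46.4), 'ang', 88.6, 'z', 51.1, 'mean', np.float64(460.4), np.float64(85.1), 147]
[np.float64(448.2), np.float64(-156.6), np.float64(45.4), np.float64(42.2), 'ang', 13.2, 'z', 51.7, 'mean', np.float64(448.8), np.float64(-157.5), 151]
[np.float64(447.7), np.float64(-316.4), np.float64(44.0), np.float64(45.9), 'ang', 52.9, 'z', 51.5, 'mean', np.float64(445.9), np.float64(-317.0), 148]
[np.float64(434.4), np.float64(-406.9), np.float64(25.8), np.float64(42.0), 'ang', 88.6, 'z', 69.7, 'mean', np.float64(433.3), np.float64(-408.8), 87]
[np.float64(426.9), np.float64(-54.3), np.float64(44.9), np.float64(43.9), 'ang', 14.7, 'z', 51.4, 'mean', np.float64(426.4), np.float64(-56.1), 147]
rack 1463 ((651.160888671875, 41.30914306640625), (166.62786865234375, 237.8368377685547), 6.523698806762695) [652.1  36.4  18.2] [269 155  73  48]
rack 25 ((707.4139404296875, -117.67226409
[... 1824 characters left out ...]
, (164.9148712158203, 267.517578125), 12.42981243133545) [656.5  31.5  17.6] [259 179  56  70]
rack 20 ((470.83587646484375, 105.90396881103516), (7.768937587738037, 27.981571197509766), 68.46849060058594) [470.2 106.8  15.5] [332 238   9   8]
plate/stop 316 ((671.0274658203125, -88.74348449707031), (160.8182830810547, 37.065216064453125), 6.082540988922119) [667.4 -85.1  42.6] [264 171  50  13]
plate/stop 100 ((644.9175415039062, 157.36851501464844), (66.17732238769531, 14.211654663085938), 4.581294059753418) [645.1 157.7  40.3] [262 236  23   8]
grip 126 ((672.4638671875, -89.43708801269531), (58.518367767333984, 16.599445343017578), 7.145279884338379) [671.1 -87.   73.6] [279 167  19   9]
```

View pics/top0c.png

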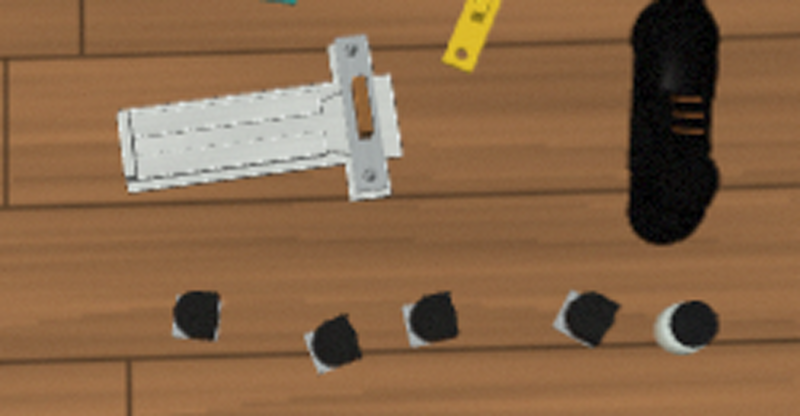

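```bash
cat >> h.py <<'E'
def go(*tg, start=None):
    """tg: (x,y,z mm,yaw deg) -> shift cm in tool axes + turn about tool y, each from the pose before"""
    s=status.observe()
    if start is None:
        start=[*(s["tool_pos"]*1000),np.degrees(s["tool_rot"][2])]
        print("at",np.round(start,1),"rp",np.degrees(s["tool_rot"][:2]).round(2),"t",round(s["time"],1),"F",s["contact_force"].round(1),"op",round(s["opening"]*1000,1))
    p=np.array(start,float)
    for t in tg:
        t=np.array(t,float); a=np.radians(p[3]); d=t-p
        dy=(d[3]+180)%360-180
        print("to",t,"shift cm",round((np.cos(a)*d[0]+np.sin(a)*d[1])/10,2),round(-d[2]/10,2),round((-np.sin(a)*d[0]+np.cos(a)*d[1])/10,2),"ry",round(-np.radians(dy),4))
        p=t
U=np.array([np.cos(np.radians(96.1)),np.sin(np.radians(96.1))]); V=np.array([-U[1],U[0]])
E
python3 -c "
from h import *
go((669.5,-90,200,-173.9),(669.5,-90,46,-173.9),(669.5,-90,110,-173.9),(490,260,110,-173.9))"
```

```text
at [ 120.6 -510.6  226.1 -166.7] rp [-9.008e+01  1.000e-02] t 0.1 F [-0.3  1.4  0.2] op 91.6
to [ 669.5  -90.   200.  -173.9] shift cm -63.09 2.61 -28.32 ry 0.1253
to [ 669.5  -90.    46.  -173.9] shift cm -0.0 15.4 0.0 ry -0.0
to [ 669.5  -90.   110.  -173.9] shift cm -0.0 -6.4 0.0 ry -0.0
to [ 490.   260.   110.  -173.9] shift cm 14.13 -0.0 -36.71 ry -0.0
```

```bash
python3 -m pendant '[[[-63.1,2.6,-28.3,0,0.125,0,9.1],[-63.1,2.6,-28.3,0,0.125,0,9.1],[-63.1,2.6,-28.3,0,0.125,0,9.1],[-63.1,2.6,-28.3,0,0.125,0,9.1],[-63.1,2.6,-28.3,0,0.125,0,9.1],[-63.1,2.6,-28.3,0,0.125,0,9.1],[-63.1,2.6,-28.3,0,0.125,0,9.1],[-63.1,2.6,-28.3,0,0.125,0,9.1],[-63.1,2.6,-28.3,0,0.125,0,9.1],[-63.1,2.6,-28.3,0,0.125,0,9.1],[-63.1,2.6,-28.3,0,0.125,0,9.1],[-63.1,2.6,-28.3,0,0.125,0,9.1],[-63.1,2.6,-28.3,0,0.125,0,9.1],[-63.1,2.6,-28.3,0,0.125,0,9.1],[-63.1,2.6,-28.3,0,0.125,0,9.1],[-63.1,2.6,-28.3,0,0.125,0,6],[-63.1,2.6,-28.3,0,0.125,0,6],[-63.1,2.6,-28.3,0,0.125,0,6],[-63.1,2.6,-28.3,0,0.125,0,6],[-63.1,2.6,-28.3,0,0.125,0,6]]]' 30
python3 -c "
from h import *
go((669.5,-90,46,-173.9))
for o in heels(): print(o)"
```

```text
time: 2.1
tool_pos: [0.6694, -0.0914, 0.2012]
tool_rot: [-1.57, 0.001, -3.036]
contact_force: [0.6, 0.7, -0.0]
opening: 0.0611
at [ 669.4  -91.4  201.2 -173.9] rp [-8.998e+01  3.000e-02] t 2.1 F [ 0.6  0.7 -0. ] op 61.1
to [ 669.5  -90.    46.  -173.9] shift cm -0.02 15.52 -0.14 ry -0.0008
[np.float64(638.7), np.float64(-394.6), np.float64(238.2), np.float64(50.7), 'ang', 0.0, 'z', 82.2, 'mean', np.float64(642.8), np.float64(-403.0), 288]
[np.float64(470.2), np.float64(82.9), np.float64(44.5), np.float64(25.7), 'ang', 70.7, 'z', 50.5, 'mean', np.float64(468.6), np.float64(82.5), 86]
[np.float64(449.2), np.float64(-156.7), np.float64(44.8), np.float64(43.2), 'ang', 9.9, 'z', 51.8, 'mean', np.float64(448.8), np.float64(-157.9), 150]
[np.float64(447.6), np.float64(-316.2), np.float64(43.2), np.float64(46.0), 'ang', 57.1, 'z', 51.2, 'mean', np.float64(446.5), np.float64(-317.7), 152]
[np.float64(434.3), np.float64(-406.9), np.float64(42.8), np.float64(25.9), 'ang', 0.2, 'z', 70.3, 'mean', np.float64(432.5), np.float64(-408.8), 92]
```

```bash
python3 -m pendant '[[[0,4,-0.1,0,0,0,6],[0,8,-0.1,0,0,0,6],[0,12,-0.1,0,0,0,6],[0,14,-0.1,0,0,0,6],[0,15,-0.1,0,0,0,6],[0,15.4,-0.1,0,0,0,6],[0,15.4,-0.1,0,0,0,6],[0,15.4,-0.1,0,0,0,6],[0,15.4,-0.1,0,0,0,6]]]' 15
python3 -m pendant '[[[0,0,0,0,0,0,4],[0,0,0,0,0,0,3],[0,0,0,0,0,0,2],[0,0,0,0,0,0,1.8],[0,0,0,0,0,0,1.6],[0,0,0,0,0,0,1.4],[0,0,0,0,0,0,1],[0,0,0,0,0,0,1],[0,0,0,0,0,0,1],[0,0,0,0,0,0,1],[0,0,0,0,0,0,1]]]' 15
python3 -c "
from h import *
go((669.5,-90,46,-173.9)); print(status.observe()['torque'])"
```

```text
time: 3.05
tool_pos: [0.6705, -0.0898, 0.0483]
tool_rot: [-1.57, 0.002, -3.035]
contact_force: [0.0, -0.3, 0.1]
opening: 0.0601
time: 4.15
tool_pos: [0.6696, -0.0897, 0.0467]
tool_rot: [-1.571, -0.0, -3.035]
contact_force: [-0.2, -0.1, -0.2]
opening: 0.0138
at [ 669.6  -89.7   46.7 -173.9] rp [-89.99  -0.  ] t 4.2 F [-0.2 -0.1 -0.2] op 13.8
to [ 669.5  -90.    46.  -173.9] shift cm 0.02 0.07 0.03 ry 0.0003
[-0.06448774  0.00239857  0.0167747 ]
```

```bash
python3 -m pendant '[[[0,-0.5,0,0,0,0,1],[0,-1,0,0,0,0,1],[0,-2,0,0,0,0,1],[0,-3,0,0,0,0,1],[0,-4,0,0,0,0,1],[0,-5.5,0,0,0,0,1],[0,-7,0,0,0,0,1],[0,-7,0,0,0,0,1],[0,-7,0,0,0,0,1],[0,-7,0,0,0,0,1]]]' 30
python3 -c "
from h import *
c=cam('top','pics/lift.png'); W=cloud(c); P=W[(W[...,0]>.6)&(W[...,0]<.76)&(W[...,1]>-.2)&(W[...,1]<.2)&(W[...,2]>.05)&(W[...,2]<.115)]
go((490,255,117,-173.9),(490,255,14.5,-173.9))
s=c['image'][130:230,250:380]; cv2.imwrite('pics/lift.png',cv2.resize(s,None,fx=5,fy=5)[:,:,::-1])"
```

```text
time: 5.15
tool_pos: [0.6691, -0.0895, 0.116]
tool_rot: [-1.571, -0.001, -3.035]
contact_force: [0.1, 0.3, -2.7]
opening: 0.0141
at [ 669.1  -89.5  115.8 -173.9] rp [-90.03  -0.1 ] t 5.2 F [-0.3  0.2 -3.1] op 14.0
to [ 490.   255.   117.  -173.9] shift cm 14.13 -0.12 -36.16 ry 0.0004
to [ 490.   255.    14.5 -173.9] shift cm -0.0 10.25 0.0 ry -0.0
```

View pics/lift.png

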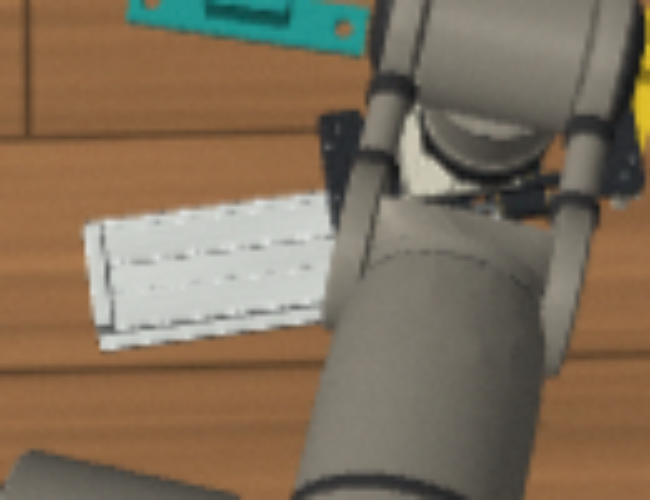

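The arm hides the keeper here, with only the rack visible at crop (100–330, 190–350). The force of -3 N and the 14 mm opening show that the keeper is held.

```bash
python3 -m pendant '[[[2,0,-5,0,0,0,1],[4,0,-10,0,0,0,1],[6,0,-15,0,0,0,1],[8,0,-20,0,0,0,1],[9.8,0,-25,0,0,0,1],[11.8,0,-30,0,0,0,1],[13.5,0,-34.5,0,0,0,1],[14.1,0,-36.2,0,0,0,1],[14.1,0,-36.2,0,0,0,1],[14.1,2,-36.2,0,0,0,1],[14.1,4,-36.2,0,0,0,1],[14.1,6,-36.2,0,0,0,1],[14.1,7.5,-36.2,0,0,0,1],[14.1,8.5,-36.2,0,0,0,1],[14.1,9,-36.2,0,0,0,1],[14.1,9.3,-36.2,0,0,0,1],[14.1,9.6,-36.2,0,0,0,1],[14.1,9.8,-36.2,0,0,0,1],[14.1,9.8,-36.2,0,0,0,1]]]' 30
python3 -c "
from h import *
go()"
```

```text
time: 7.1
tool_pos: [0.4909, 0.2553, 0.0188]
tool_rot: [-1.571, 0.0, -3.035]
contact_force: [-0.3, -0.3, -1.6]
opening: 0.0137
at [ 490.9  255.3   18.8 -173.9] rp [-9.e+01  2.e-02] t 7.1 F [-0.3 -0.3 -1.6] op 13.7
```

```bash
python3 -m pendant '[[[0,0.1,0,0,0,0,1],[0,0.2,0,0,0,0,1],[0,0.3,0,0,0,0,1],[0,0.4,0,0,0,0,1],[0,0.4,0,0,0,0,1],[0,0.4,0,0,0,0,1]]]' 30
python3 -m pendant '[[[0,0,0,0,0,0,1.8],[0,0,0,0,0,0,2.5],[0,0,0,0,0,0,4],[0,0,0,0,0,0,5],[0,0,0,0,0,0,5],[0,-1,0,0,0,0,5],[0,-4,0,0,0,0,5],[0,-8,0,0,0,0,5],[0,-12,0,0,0,0,9.1],[0,-14,0,0,0,0,9.1],[0,-14,0,0,0,0,9.1]]]' 30
python3 -c "
from h import *
go()
c=cam('top','pics/t1.png')
W=cloud(c)
for o in heels('top',W,c['image']): print(*o)"
```

```text
time: 7.7
tool_pos: [0.4909, 0.2553, 0.0147]
tool_rot: [-1.571, -0.0, -3.035]
contact_force: [-0.3, 0.1, -2.6]
opening: 0.0139
time: 8.8
tool_pos: [0.4927, 0.256, 0.159]
tool_rot: [-1.573, 0.008, -3.035]
contact_force: [0.6, -0.6, -0.1]
opening: 0.07
at [ 492.7  256.   159.  -173.9] rp [-90.1    0.44] t 8.8 F [ 0.6 -0.6 -0.1] op 70.0
644.9 -395.2 49.6 237.2 ang 89.9 z 82.3 mean 641.3 -403.1 287
458.7 87.0 42.8 46.0 ang 87.9 z 50.7 mean 460.1 84.2 152
448.9 -156.4 45.4 44.5 ang 14.0 z 50.5 mean 449.1 -157.7 157
447.4 -316.3 43.1 46.3 ang 54.3 z 51.4 mean 446.0 -316.7 151
433.8 -406.2 43.0 25.9 ang 1.4 z 70.9 mean 433.9 -408.7 86
426.5 -55.2 44.9 43.8 ang 19.4 z 51.2 mean 426.0 -56.2 148
```

View pics/t1.png

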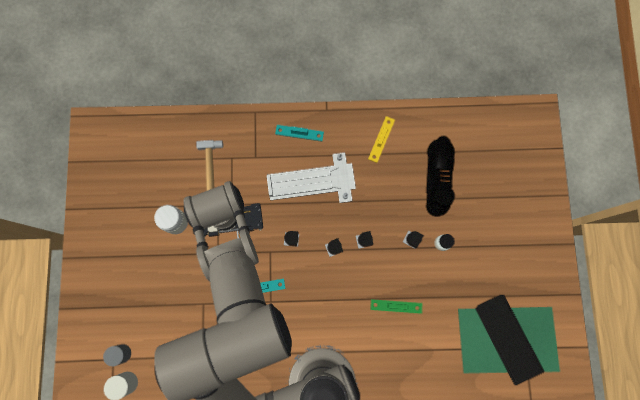

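The keeper is off: both studs show at (340,157) and (345,197), and the track is open. The four heels have not moved. Next I go above the first heel at (291,239) px.

```bash
python3 -c "
from h import *
c=cam('top'); W=cloud(c);im=c['image'].astype(int)
m=(W[...,0]>.5)&(W[...,0]<.76)&(W[...,1]>-.17)&(W[...,1]<.22)&((im.max(-1)-im.min(-1))<40)
for lo,hi in((.045,.062),(.034,.045)):
    k,l,s,_=cv2.connectedComponentsWithStats((m&(W[...,2]>lo)&(W[...,2]<hi)).astype(np.uint8))
    for j in range(1,k): 
        if s[j,4]>2: print(lo,s[j,4],(W[l==j].mean(0)*1000).round(1))
go((460.7,88,110,-92),(460.7,88,18,-92))"
```

```text
0.045 6 [734.1 -83.6  52.1]
0.045 8 [600.  -97.4  49.6]
0.034 9 [733.  -83.4  37.6]
0.034 66 [640.6 154.9  39. ]
0.034 4 [ 595.  -100.8   38.5]
at [ 490.7  255.3  155.  -173.9] rp [-9.001e+01  4.000e-02] t 8.9 F [ 0.2 -0.2 -0.7] op 77.5
to [460.7  88.  110.  -92. ] shift cm 4.76 4.5 16.31 ry -1.4291
to [460.7  88.   18.  -92. ] shift cm -0.0 9.2 0.0 ry -0.0
```

```bash
python3 -m pendant '[[[4.8,4.5,16.3,0,-0.15,0,9.1],[4.8,4.5,16.3,0,-0.3,0,9.1],[4.8,4.5,16.3,0,-0.45,0,9.1],[4.8,4.5,16.3,0,-0.6,0,9.1],[4.8,4.5,16.3,0,-0.75,0,9.1],[4.8,4.5,16.3,0,-0.9,0,9.1],[4.8,4.5,16.3,0,-1.05,0,9.1],[4.8,4.5,16.3,0,-1.2,0,9.1],[4.8,4.5,16.3,0,-1.35,0,9.1],[4.8,4.5,16.3,0,-1.43,0,9.1],[4.8,4.5,16.3,0,-1.43,0,9.1],[4.8,4.5,16.3,0,-1.43,0,9.1],[4.8,4.5,16.3,0,-1.43,0,9.1]]]' 20
python3 -c "
from h import *
go((460.7,88,18,-92))"
```

```text
time: 10.2
tool_pos: [0.4601, 0.0881, 0.1092]
tool_rot: [-1.572, -0.0, -1.607]
contact_force: [-0.6, 0.1, 0.0]
opening: 0.0911
at [460.1  88.1 109.2 -92.1] rp [-9.006e+01 -1.000e-02] t 10.2 F [-0.6  0.1  0. ] op 91.1
to [460.7  88.   18.  -92. ] shift cm 0.01 9.12 0.06 ry -0.0014
```

```bash
python3 -m pendant '[[[0,4,0.1,0,0,0,9.1],[0,7,0.1,0,0,0,9.1],[0,8.5,0.1,0,0,0,9.1],[0,9.1,0.1,0,0,0,9.1],[0,9.1,0.1,0,0,0,9.1],[0,9.1,0.1,0,0,0,9.1],[0,9.1,0.1,0,0,0,7],[0,9.1,0.1,0,0,0,6],[0,9.1,0.1,0,0,0,5.3],[0,9.1,0.1,0,0,0,4.9],[0,9.1,0.1,0,0,0,4.5],[0,9.1,0.1,0,0,0,4],[0,9.1,0.1,0,0,0,4],[0,9.1,0.1,0,0,0,4]]]' 20
python3 -c "
from h import *
go()
print(status.observe()['torque'])"
python3 -m pendant '[[[0,-1,0,0,0,0,4],[0,-3,0,0,0,0,4],[0,-6,0,0,0,0,4],[0,-8,0,0,0,0,4],[0,-8,0,0,0,0,4],[0,-8,0,0,0,0,4]]]' 30
python3 -c "
from h import *
p=np.array([669,-89.5])   # seat estimate from keeper grip
for x in(-105,-90): 
  q=p+(x+105)*U; go((*q,98,-83.9),(*q,29.5,-83.9))
c=cam('side','pics/s2.png')
cv2.imwrite('pics/s2.png',cv2.resize(c['image'][130:290,230:430],None,fx=4,fy=3.7)[:,:,::-1]*1)
for n in ('side','top'):
  c=cam(n);W=cloud(c)
  for o in heels(n,W,c['image']): print(n,*o)
"
```

```text
time: 11.6
tool_pos: [0.4615, 0.0881, 0.0187]
tool_rot: [-1.571, -0.0, -1.605]
contact_force: [-0.7, 0.1, 0.7]
opening: 0.0464
at [461.5  88.1  18.7 -91.9] rp [-8.999e+01 -1.000e-02] t 11.6 F [-0.7  0.1  0.7] op 46.4
[-0.05453135 -0.02067546 -0.0018729 ]
time: 12.2
tool_pos: [0.4614, 0.0881, 0.0988]
tool_rot: [-1.57, -0.0, -1.605]
contact_force: [-0.3, -0.6, -1.8]
opening: 0.0468
at [461.4  88.1  98.8 -91.9] rp [-89.97  -0.  ] t 12.2 F [-0.3 -0.6 -1.8] op 46.8
to [669.  -89.5  98.  -83.9] shift cm 17.04 0.08 21.35 ry -0.1404
to [669.  -89.5  29.5 -83.9] shift cm 0.0 6.85 0.0 ry -0.0
at [461.4  88.1  98.8 -91.9] rp [-89.97  -0.  ] t 12.2 F [-0.3 -0.6 -1.8] op 46.8
to [667.40603893 -74.58493084  98.         -83.9       ] shift cm 15.56 0.08 21.14 ry -0.1404
to [667.40603893 -74.58493084  29.5        -83.9       ] shift cm 0.0 6.85 0.0 ry -0.0
side 674.5 -402.4 39.3 177.3 ang 83.0 z 79.3 mean 682.4 -400.7 214
top 641.7 -394.8 49.8 232.9 ang 89.9 z 80.7 mean 642.0 -402.5 305
top 448.6 -156.5 44.4 43.7 ang 15.6 z 50.8 mean 449.3 -157.2 150
top 447.1 -316.0 44.0 44.6 ang 57.6 z 51.1 mean 446.0 -316.6 153
top 434.2 -406.6 26.6 42.7 ang 89.9 z 69.9 mean 433.0 -408.5 91
top 426.7 -54.9 44.6 43.4 ang 18.2 z 50.7 mean 426.5 -56.2 151
```

View pics/s2.png

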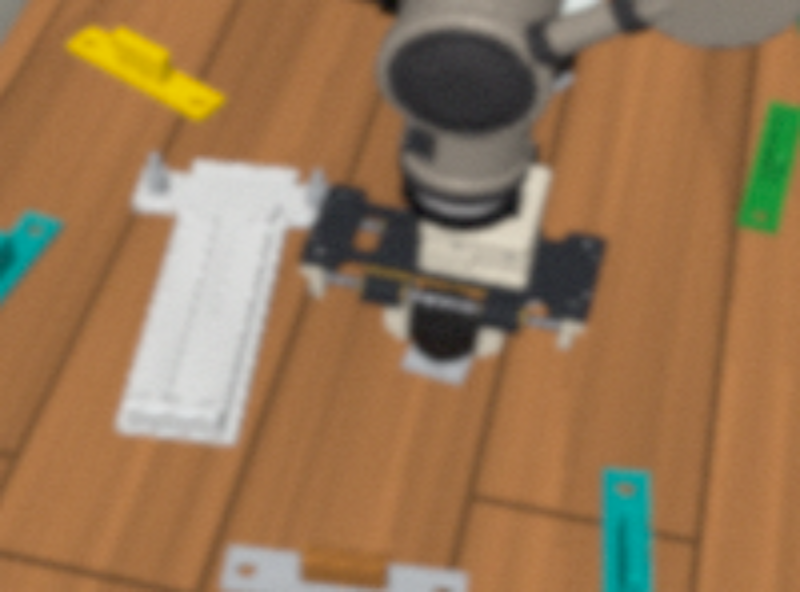

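The side view shows the heel upright in the fingers at about (443,330) in the crop, with both studs and the open apron on the left. Next I carry it over the apron.

```bash
python3 -c "
from h import *
p=np.array([669.7,-89.7]); q=p-7*U
go((*q,98.8,-83.9))"
```

```text
at [460.7  88.   97.6 -91.9] rp [-9.013e+01 -1.000e-02] t 12.3 F [ 0.3  0.8 -0.8] op 46.5
to [670.4438485  -96.66036561  98.8        -83.9       ] shift cm 17.75 -0.12 21.59 ry -0.1404
```

```bash
python3 -m pendant '[[[3,-0.5,3.5,0,-0.05,0,4],[6,-0.5,7.2,0,-0.14,0,4],[9,-0.5,11,0,-0.14,0,4],[12,-0.5,14.5,0,-0.14,0,4],[15,-0.5,18,0,-0.14,0,4],[17.1,0,21,0,-0.14,0,4],[17.7,0,21.5,0,-0.14,0,4],[17.7,0,21.5,0,-0.14,0,4],[17.7,0,21.5,0,-0.14,0,4],[17.7,2,21.5,0,-0.14,0,4],[17.7,4,21.5,0,-0.14,0,4],[17.7,5.5,21.5,0,-0.14,0,4],[17.7,6.3,21.5,0,-0.14,0,4],[17.7,6.8,21.5,0,-0.14,0,4],[17.7,6.8,21.5,0,-0.14,0,4],[17.7,6.8,21.5,0,-0.14,0,4]]]' 30
python3 -c "
from h import *
p=np.array([669.7,-89.7]); q=p-7*U
go((*q,29.7,-83.9)); print((status.observe()['tool_pos'][:2]*1000-p)@np.c_[U,V]+[-105,0])"
```

```text
time: 13.95
tool_pos: [0.6708, -0.0962, 0.0315]
tool_rot: [-1.57, -0.0, -1.465]
contact_force: [-0.3, 0.1, -1.4]
opening: 0.0463
at [670.8 -96.2  31.5 -83.9] rp [-8.994e+01 -3.000e-02] t 13.9 F [-0.3  0.1 -1.4] op 46.3
to [670.4438485  -96.66036561  29.7        -83.9       ] shift cm 0.05 0.18 -0.04 ry -0.0004
[-111.54490219   -0.37818068]
```

Lower to 29.7 and feed slowly into the mouth (about 6 cm).

```bash
python3 -m pendant '[[[0,0.1,0,0,0,0,4],[0,0.2,0,0,0,0,4],[-0.5,0.2,-0.03,0,0,0,4],[-1,0.2,-0.03,0,0,0,4],[-1.5,0.2,-0.03,0,0,0,4],[-2,0.2,-0.03,0,0,0,4],[-2.5,0.2,-0.03,0,0,0,4],[-3,0.2,-0.03,0,0,0,4],[-3.5,0.2,-0.03,0,0,0,4],[-4,0.2,-0.03,0,0,0,4],[-4.5,0.2,-0.03,0,0,0,4],[-5,0.2,-0.03,0,0,0,4],[-5.5,0.2,-0.03,0,0,0,4],[-6,0.2,-0.03,0,0,0,4],[-6,0.2,-0.03,0,0,0,4]]]' 30
python3 -c "
from h import *
p=np.array([669.7,-89.7])
go(); print((status.observe()['tool_pos'][:2]*1000-p)@np.c_[U,V]+[-105,0],status.observe()['torque'])"
```

```text
time: 15.45
tool_pos: [0.6636, -0.0355, 0.0288]
tool_rot: [-1.571, 0.0, -1.464]
contact_force: [-0.7, -0.2, -0.1]
opening: 0.0465
at [663.6 -35.5  28.8 -83.9] rp [-9.e+01  2.e-02] t 15.4 F [-0.7 -0.2 -0.1] op 46.5
[-50.50187305   0.27474496] [ 0.11906002 -0.03636491  0.00635274]
```

```bash
python3 -m pendant '[[[-0.5,-0.05,0,0,0,0,4],[-1.5,-0.05,0,0,0,0,4],[-2.5,-0.05,0,0,0,0,4],[-3.5,-0.05,0,0,0,0,4],[-4.5,-0.05,0,0,0,0,4],[-5.5,-0.05,0,0,0,0,4],[-6.5,-0.05,0,0,0,0,4],[-7.5,-0.05,0,0,0,0,4],[-8.5,-0.05,0,0,0,0,4],[-9.5,-0.05,0,0,0,0,4],[-10.5,-0.05,0,0,0,0,4],[-11.5,-0.05,0,0,0,0,4],[-12.5,-0.05,0,0,0,0,4],[-13.5,-0.05,0,0,0,0,4],[-14.5,-0.05,0,0,0,0,4],[-15,-0.05,0,0,0,0,4],[-15.3,-0.05,0,0,0,0,4],[-15.3,-0.05,0,0,0,0,4]]]' 30
python3 -c "
from h import *
p=np.array([669.7,-89.7])
go(); print((status.observe()['tool_pos'][:2]*1000-p)@np.c_[U,V]+[-105,0],status.observe()['torque'])"
python3 -m pendant '[[[-0.2,0,0,0,0,0,4],[-0.4,0,0,0,0,0,4],[-0.6,0,0,0,0,0,4],[-0.7,0,0,0,0,0,4],[-0.8,0,0,0,0,0,4],[-0.8,0,0,0,0,0,4]]]' 30
python3 -c "
from h import *
p=np.array([669.7,-89.7])
go(); print((status.observe()['tool_pos'][:2]*1000-p)@np.c_[U,V]+[-105,0],status.observe()['torque'])"
```

```text
time: 17.25
tool_pos: [0.6473, 0.1163, 0.0291]
tool_rot: [-1.571, 0.001, -1.465]
contact_force: [-0.5, 1.2, -1.2]
opening: 0.0466
at [647.3 116.3  29.1 -83.9] rp [-9.002e+01  3.000e-02] t 17.2 F [-0.5  1.2 -1.2] op 46.6
[102.25048016   0.38035652] [ 0.2170748  -0.02926107  0.11730785]
time: 17.85
tool_pos: [0.6466, 0.1237, 0.0291]
tool_rot: [-1.571, -0.0, -1.465]
contact_force: [-1.0, -1.6, -0.7]
opening: 0.0464
at [646.6 123.7  29.1 -83.9] rp [-90.02  -0.  ] t 17.9 F [-1.  -1.6 -0.7] op 46.4
[109.66038161   0.33676769] [-0.26917245  0.10951017  0.0681695 ]
```

```bash
python3 -m pendant '[[[-0.1,0,0,0,0,0,4],[-0.2,0,0,0,0,0,4],[-0.3,0,0,0,0,0,4],[-0.3,0,0,0,0,0,4]]]' 30
python3 -m pendant '[[[-0.1,0,0,0,0,0,4],[-0.2,0,0,0,0,0,4],[-0.2,0,0,0,0,0,4]]]' 30
python3 -c "
from h import *
p=np.array([669.7,-89.7])
go(); print((status.observe()['tool_pos'][:2]*1000-p)@np.c_[U,V]+[-105,0],status.observe()['torque'])"
```

```text
time: 18.25
tool_pos: [0.6465, 0.125, 0.0293]
tool_rot: [-1.571, -0.003, -1.464]
contact_force: [-1.3, -8.0, -0.3]
opening: 0.0462
time: 18.55
tool_pos: [0.6468, 0.1262, 0.0298]
tool_rot: [-1.57, -0.004, -1.465]
contact_force: [-0.9, -11.0, 1.4]
opening: 0.0461
at [646.8 126.2  29.8 -83.9] rp [-89.96  -0.2 ] t 18.6 F [ -0.9 -11.    1.4] op 46.1
[112.08808043  -0.15208355] [-1.97113806  0.0497241   0.14021419]
```

```bash
python3 -m pendant '[[[0,0,0,0,0,0,4.8],[0,0,0,0,0,0,5.5],[0,0,0,0,0,0,6.5],[0,0,0,0,0,0,7],[0,-2,0,0,0,0,7],[0,-5,0,0,0,0,7],[0,-8,0,0,0,0,8],[0,-8,0,0,0,0,9.1],[0,-8,0,0,0,0,9.1]]]' 20
python3 -c "
from h import *
go((429,-53.5,108,-74))
for n in ('top','side'):
  c=cam(n);W=cloud(c)
  for o in heels(n,W,c['image']): print(n,*o)
"
```

```text
time: 19.45
tool_pos: [0.6464, 0.1289, 0.1098]
tool_rot: [-1.569, 0.0, -1.465]
contact_force: [-0.2, 0.6, -0.3]
opening: 0.0885
at [646.4 128.9 109.8 -83.9] rp [-89.91   0.  ] t 19.4 F [-0.2  0.6 -0.3] op 88.5
to [429.  -53.5 108.  -74. ] shift cm 15.83 0.18 -23.55 ry -0.173
top 642.2 -395.2 49.5 238.1 ang 89.9 z 81.2 mean 639.7 -403.2 285
top 449.0 -156.4 44.3 42.5 ang 10.3 z 50.9 mean 449.2 -157.5 148
top 448.0 -315.7 42.9 44.9 ang 54.6 z 51.2 mean 446.4 -316.4 152
top 433.9 -407.2 43.1 25.1 ang 1.6 z 69.7 mean 434.0 -408.8 86
top 426.5 -54.8 45.3 43.4 ang 18.6 z 50.7 mean 426.6 -56.3 153
side 711.0 -392.1 57.3 19.6 ang 11.3 z 69.7 mean 711.4 -393.2 48
side 450.2 -311.3 40.9 38.7 ang 62.1 z 51.2 mean 449.3 -311.1 86
side 453.9 -151.2 39.7 41.6 ang 11.2 z 51.3 mean 453.3 -151.7 111
side 431.3 -51.0 43.0 40.9 ang 19.9 z 51.4 mean 431.7 -50.0 135
side 647.0 128.1 39.7 39.5 ang 6.0 z 61.8 mean 647.0 127.0 149
```

```bash
python3 -m pendant '[[[4,0,-5.5,0,-0.1,0,9.1],[8,0,-11.8,0,-0.217,0,9.1],[12,0,-17.7,0,-0.217,0,9.1],[15,0,-22,0,-0.217,0,9.1],[15.8,0.2,-23.6,0,-0.217,0,9.1],[15.8,0.2,-23.6,0,-0.217,0,9.1],[15.8,0.2,-23.6,0,-0.217,0,9.1],[15.8,0.2,-23.6,0,-0.217,0,9.1],[15.8,0.2,-23.6,0,-0.217,0,9.1]]]' 20
python3 -c "
from h import *
go((429,-53.5,18,-71.5))"
```

```text
time: 20.45
tool_pos: [0.4289, -0.0532, 0.1069]
tool_rot: [-1.571, 0.0, -1.247]
contact_force: [1.3, -0.4, 0.2]
opening: 0.0909
at [428.9 -53.2 106.9 -71.5] rp [-89.99   0.  ] t 20.4 F [ 1.3 -0.4  0.2] op 90.9
to [429.  -53.5  18.  -71.5] shift cm 0.03 8.89 -0.01 ry 0.0005
```

```bash
python3 -m pendant '[[[0,4,0,0,0,0,9.1],[0,7,0,0,0,0,9.1],[0,8.3,0,0,0,0,9.1],[0,8.8,0,0,0,0,9.1],[0,8.8,0,0,0,0,9.1],[0,8.8,0,0,0,0,9.1],[0,8.8,0,0,0,0,7],[0,8.8,0,0,0,0,6],[0,8.8,0,0,0,0,5.3],[0,8.8,0,0,0,0,4.9],[0,8.8,0,0,0,0,4.5],[0,8.8,0,0,0,0,4],[0,8.8,0,0,0,0,4],[0,8.8,0,0,0,0,4]]]' 20
python3 -m pendant '[[[0,-1,0,0,0,0,4],[0,-3,0,0,0,0,4],[0,-6,0,0,0,0,4],[0,-8,0,0,0,0,4],[0,-8,0,0,0,0,4],[0,-8,0,0,0,0,4]]]' 30
python3 -c "
from h import *
p=np.array([669.7,-89.7]); q=p-7*U
go((*q,98.8,-83.9))
for n in ['side']:
  c=cam(n);W=cloud(c); m=(np.abs(W[...,:2]-status.observe()['tool_pos'][:2]).max(-1)<.05)&(W[...,2]>.05)&(W[...,2]<.15)&(c['image'].max(-1)<75)
  print((np.nanmean(W[m],0)*1000).round(1),m.sum())
"
```

```text
time: 21.85
tool_pos: [0.4282, -0.0536, 0.0192]
tool_rot: [-1.571, -0.0, -1.248]
contact_force: [-0.4, -0.3, 1.1]
opening: 0.0456
time: 22.45
tool_pos: [0.428, -0.0535, 0.0993]
tool_rot: [-1.57, -0.0, -1.248]
contact_force: [-0.1, 0.7, -1.9]
opening: 0.0456
at [428.  -53.5  99.3 -71.5] rp [-8.998e+01 -2.000e-02] t 22.4 F [-0.1  0.7 -1.9] op 45.6
to [670.4438485  -96.66036561  98.8        -83.9       ] shift cm 11.79 0.05 21.62 ry 0.2165
[426.7 -43.3 125. ] 193
```

```bash
python3 -m pendant '[[[2,-0.5,4,0,0.1,0,4],[4.3,-0.5,8,0,0.217,0,4],[6.5,-0.5,12,0,0.217,0,4],[8.7,-0.5,16,0,0.217,0,4],[10.5,-0.5,19.5,0,0.217,0,4],[11.5,0,21.2,0,0.217,0,4],[11.8,0,21.6,0,0.217,0,4],[11.8,0,21.6,0,0.217,0,4],[11.8,0,21.6,0,0.217,0,4],[11.8,2,21.6,0,0.217,0,4],[11.8,4,21.6,0,0.217,0,4],[11.8,5.5,21.6,0,0.217,0,4],[11.8,6.3,21.6,0,0.217,0,4],[11.8,6.7,21.6,0,0.217,0,4],[11.8,6.7,21.6,0,0.217,0,4],[11.8,6.7,21.6,0,0.217,0,4]]]' 30
python3 -c "
from h import *
p=np.array([669.7,-89.7]); q=p-7*U
go((*q,30,-83.9)); print((status.observe()['tool_pos'][:2]*1000-p)@np.c_[U,V]+[-105,0])"
```

```text
time: 24.1
tool_pos: [0.671, -0.0969, 0.0331]
tool_rot: [-1.569, -0.001, -1.465]
contact_force: [0.6, 0.1, -1.0]
opening: 0.0459
at [671.  -96.9  33.1 -83.9] rp [-8.993e+01 -3.000e-02] t 24.1 F [ 0.6  0.1 -1. ] op 45.9
to [670.4438485  -96.66036561  30.         -83.9       ] shift cm -0.03 0.31 -0.05 ry -0.0004
[-112.33731736   -0.48641573]
```

```bash
python3 -m pendant '[[[0,0.1,-0.03,0,0,0,4],[0,0.2,-0.03,0,0,0,4],[0,0.25,-0.03,0,0,0,4],[-0.5,0.25,-0.03,0,0,0,4],[-1,0.25,-0.03,0,0,0,4],[-1.5,0.25,-0.03,0,0,0,4],[-2,0.25,-0.03,0,0,0,4],[-2.5,0.25,-0.03,0,0,0,4],[-3,0.25,-0.03,0,0,0,4],[-3.5,0.25,-0.03,0,0,0,4],[-4,0.25,-0.03,0,0,0,4],[-4.5,0.25,-0.03,0,0,0,4],[-5,0.25,-0.03,0,0,0,4],[-5.5,0.25,-0.03,0,0,0,4],[-6,0.25,-0.03,0,0,0,4],[-6,0.25,-0.03,0,0,0,4]]]' 30
python3 -c "
from h import *
p=np.array([669.7,-89.7])
go(); print((status.observe()['tool_pos'][:2]*1000-p)@np.c_[U,V]+[-105,0],status.observe()['torque'])"
```

```text
time: 25.7
tool_pos: [0.6637, -0.0364, 0.0297]
tool_rot: [-1.571, 0.0, -1.464]
contact_force: [-0.9, 0.3, -2.0]
opening: 0.0457
at [663.7 -36.4  29.7 -83.9] rp [-90.01   0.  ] t 25.7 F [-0.9  0.3 -2. ] op 45.7
[-51.37772931   0.27783847] [-0.03144146 -0.10439641 -0.00523921]
```

```bash
python3 -m pendant '[[[-1,0,0,0,0,0,4],[-2,0,0,0,0,0,4],[-3,0,0,0,0,0,4],[-4,0,0,0,0,0,4],[-5,0,0,0,0,0,4],[-6,0,0,0,0,0,4],[-7,0,0,0,0,0,4],[-8,0,0,0,0,0,4],[-9,0,0,0,0,0,4],[-10,0,0,0,0,0,4],[-10.5,0,0,0,0,0,4],[-10.8,0,0,0,0,0,4],[-11,0,0,0,0,0,4],[-11.2,0,0,0,0,0,4],[-11.2,0,0,0,0,0,4]]]' 30
python3 -m pendant '[[[-0.1,0,0,0,0,0,4],[-0.2,0,0,0,0,0,4],[-0.3,0,0,0,0,0,4],[-0.3,0,0,0,0,0,4]]]' 30
python3 -c "
from h import *
p=np.array([669.7,-89.7])
go(); print((status.observe()['tool_pos'][:2]*1000-p)@np.c_[U,V]+[-105,0],status.observe()['torque'])"
```

```text
time: 27.2
tool_pos: [0.652, 0.0741, 0.0297]
tool_rot: [-1.571, -0.0, -1.465]
contact_force: [0.7, -0.1, -1.7]
opening: 0.0456
time: 27.6
tool_pos: [0.6517, 0.0771, 0.0297]
tool_rot: [-1.571, -0.0, -1.465]
contact_force: [0.2, -0.7, -1.7]
opening: 0.0457
at [651.7  77.1  29.7 -83.9] rp [-8.999e+01 -1.000e-02] t 27.6 F [ 0.2 -0.7 -1.7] op 45.7
[62.79217387  0.12881957] [-0.0533224  -0.13041982  0.00789599]
```

```bash
python3 -m pendant '[[[-0.1,0,0,0,0,0,4],[-0.2,0,0,0,0,0,4],[-0.3,0,0,0,0,0,4],[-0.3,0,0,0,0,0,4]]]' 30
python3 -m pendant '[[[-0.1,0,0,0,0,0,4],[-0.2,0,0,0,0,0,4],[-0.2,0,0,0,0,0,4]]]' 30
python3 -c "
from h import *
p=np.array([669.7,-89.7])
go(); print((status.observe()['tool_pos'][:2]*1000-p)@np.c_[U,V]+[-105,0],status.observe()['torque'])"
```

```text
time: 28.0
tool_pos: [0.6517, 0.0783, 0.0299]
tool_rot: [-1.57, -0.003, -1.465]
contact_force: [0.6, -7.7, -1.3]
opening: 0.0459
time: 28.3
tool_pos: [0.6516, 0.079, 0.0303]
tool_rot: [-1.57, -0.004, -1.465]
contact_force: [-0.2, -11.7, 1.3]
opening: 0.0458
at [651.6  79.   30.3 -83.9] rp [-89.98  -0.25] t 28.3 F [ -0.2 -11.7   1.3] op 45.8
[6.47063349e+01 4.24580456e-02] [-2.22396231 -0.08130559  0.00679255]
```

```bash
python3 -m pendant '[[[0,0,0,0,0,0,4.8],[0,0,0,0,0,0,5.5],[0,0,0,0,0,0,6.5],[0,0,0,0,0,0,7],[0,-2,0,0,0,0,7],[0,-5,0,0,0,0,7],[0,-8,0,0,0,0,8],[0,-8,0,0,0,0,9.1],[0,-8,0,0,0,0,9.1]]]' 20
python3 -c "
from h import *
go((451,-154.5,108,-78))
for n in ('top','side'):
  c=cam(n);W=cloud(c)
  for o in heels(n,W,c['image']): print(n,*o)
"
```

```text
time: 29.2
tool_pos: [0.6513, 0.0824, 0.1103]
tool_rot: [-1.569, -0.0, -1.464]
contact_force: [-0.5, 0.3, -0.6]
opening: 0.0888
at [651.3  82.4 110.3 -83.9] rp [-8.992e+01 -1.000e-02] t 29.2 F [-0.5  0.3 -0.6] op 88.8
to [ 451.  -154.5  108.   -78. ] shift cm 21.43 0.23 -22.43 ry -0.1031
top 640.0 -395.4 48.8 221.9 ang 89.9 z 81.5 mean 640.0 -402.1 298
top 449.0 -155.6 45.2 44.9 ang 11.4 z 51.3 mean 448.2 -157.4 151
top 446.8 -316.0 44.0 45.5 ang 57.6 z 51.3 mean 446.7 -316.6 153
top 434.1 -407.1 42.3 25.1 ang 0.3 z 71.3 mean 433.2 -408.6 84
side 734.0 -409.0 25.0 32.1 ang 69.9 z 77.9 mean 732.0 -407.1 44
side 436.7 -404.5 37.9 28.1 ang 3.3 z 68.5 mean 436.1 -404.3 58
side 449.5 -311.1 38.7 40.9 ang 68.2 z 51.5 mean 449.2 -311.1 85
side 454.0 -150.4 40.0 41.2 ang 10.6 z 51.7 mean 453.4 -150.9 113
side 649.1 104.7 39.8 88.5 ang 5.7 z 61.7 mean 648.7 106.0 313
```

```bash
python3 -m pendant '[[[3.5,0,-3.5,0,-0.1,0,9.1],[7,0,-7,0,-0.103,0,9.1],[10.5,0,-10.5,0,-0.103,0,9.1],[14,0,-14,0,-0.103,0,9.1],[17.5,0,-17.5,0,-0.103,0,9.1],[20,0.2,-21,0,-0.103,0,9.1],[21.4,0.2,-22.4,0,-0.103,0,9.1],[21.4,0.2,-22.4,0,-0.103,0,9.1],[21.4,0.2,-22.4,0,-0.103,0,9.1],[21.4,0.2,-22.4,0,-0.103,0,9.1]]]' 20
python3 -c "
from h import *
go((451,-154.5,18,-78))"
```

```text
time: 30.3
tool_pos: [0.4516, -0.1536, 0.1073]
tool_rot: [-1.571, 0.0, -1.361]
contact_force: [0.0, 0.5, 0.3]
opening: 0.091
at [ 451.6 -153.6  107.3  -78. ] rp [-9.001e+01  2.000e-02] t 30.3 F [0.  0.5 0.3] op 91.0
to [ 451.  -154.5   18.   -78. ] shift cm 0.07 8.93 -0.08 ry 0.0004
```

```bash
python3 -m pendant '[[[0,4,0,0,0,0,9.1],[0,7,0,0,0,0,9.1],[0,8.3,0,0,0,0,9.1],[0,8.8,0,0,0,0,9.1],[0,8.8,0,0,0,0,9.1],[0,8.8,0,0,0,0,9.1],[0,8.8,0,0,0,0,7],[0,8.8,0,0,0,0,6],[0,8.8,0,0,0,0,5.3],[0,8.8,0,0,0,0,4.9],[0,8.8,0,0,0,0,4.5],[0,8.8,0,0,0,0,4],[0,8.8,0,0,0,0,4],[0,8.8,0,0,0,0,4]]]' 20
python3 -m pendant '[[[0,-1,0,0,0,0,4],[0,-3,0,0,0,0,4],[0,-6,0,0,0,0,4],[0,-8,0,0,0,0,4],[0,-8,0,0,0,0,4],[0,-8,0,0,0,0,4]]]' 30
python3 -c "
from h import *
p=np.array([669.7,-89.7]); q=p-7*U
go((*q,98.8,-83.9))
"
```

```text
time: 31.7
tool_pos: [0.451, -0.1544, 0.0197]
tool_rot: [-1.571, -0.0, -1.362]
contact_force: [-0.2, -0.5, 1.0]
opening: 0.0456
time: 32.3
tool_pos: [0.4509, -0.1543, 0.0998]
tool_rot: [-1.57, -0.0, -1.362]
contact_force: [-0.4, 0.0, -1.5]
opening: 0.0459
at [ 450.9 -154.3   99.8  -78. ] rp [-8.998e+01 -2.000e-02] t 32.3 F [-0.4  0.  -1.5] op 45.9
to [670.4438485  -96.66036561  98.8        -83.9       ] shift cm -1.08 0.1 22.67 ry 0.1026
```

```bash
python3 -m pendant '[[[-0.2,-0.5,4.5,0,0.05,0,4],[-0.4,-0.5,9,0,0.103,0,4],[-0.6,-0.5,13.5,0,0.103,0,4],[-0.9,-0.5,18,0,0.103,0,4],[-1.1,-0.5,21,0,0.103,0,4],[-1.1,0,22.6,0,0.103,0,4],[-1.1,0,22.6,0,0.103,0,4],[-1.1,0,22.6,0,0.103,0,4],[-1.1,2,22.6,0,0.103,0,4],[-1.1,4,22.6,0,0.103,0,4],[-1.1,5.5,22.6,0,0.103,0,4],[-1.1,6.2,22.6,0,0.103,0,4],[-1.1,6.7,22.6,0,0.103,0,4],[-1.1,6.7,22.6,0,0.103,0,4],[-1.1,6.7,22.6,0,0.103,0,4]]]' 30
python3 -c "
from h import *
p=np.array([669.7,-89.7]); q=p-7*U
go((*q,30.3,-83.9)); print((status.observe()['tool_pos'][:2]*1000-p)@np.c_[U,V]+[-105,0])"
```

```text
time: 33.8
tool_pos: [0.6703, -0.0969, 0.0335]
tool_rot: [-1.57, -0.001, -1.465]
contact_force: [-0.5, -0.1, -0.3]
opening: 0.0459
at [670.3 -96.9  33.5 -83.9] rp [-8.993e+01 -3.000e-02] t 33.8 F [-0.5 -0.1 -0.3] op 45.9
to [670.4438485  -96.66036561  30.3        -83.9       ] shift cm -0.03 0.32 0.02 ry -0.0005
[-112.25491077    0.21748209]
```

```bash
python3 -m pendant '[[[0,0.1,0,0,0,0,4],[0,0.2,0,0,0,0,4],[0,0.25,0,0,0,0,4],[-0.5,0.25,0,0,0,0,4],[-1,0.25,0,0,0,0,4],[-1.5,0.25,0,0,0,0,4],[-2,0.25,0,0,0,0,4],[-2.5,0.25,0,0,0,0,4],[-3,0.25,0,0,0,0,4],[-3.5,0.25,0,0,0,0,4],[-4,0.25,0,0,0,0,4],[-4.5,0.25,0,0,0,0,4],[-5,0.25,0,0,0,0,4],[-5.5,0.25,0,0,0,0,4],[-6,0.25,0,0,0,0,4],[-6,0.25,0,0,0,0,4]]]' 30
python3 -c "
from h import *
p=np.array([669.7,-89.7])
go(); print((status.observe()['tool_pos'][:2]*1000-p)@np.c_[U,V]+[-105,0],status.observe()['torque'])"
```

```text
time: 35.4
tool_pos: [0.6634, -0.0363, 0.0302]
tool_rot: [-1.571, 0.0, -1.464]
contact_force: [0.6, 0.5, -2.0]
opening: 0.0458
at [663.4 -36.3  30.2 -83.9] rp [-9.001e+01  1.000e-02] t 35.4 F [ 0.6  0.5 -2. ] op 45.8
[-51.18797482   0.61682037] [-0.04467771 -0.11992619  0.02493242]
```

```bash
python3 -m pendant '[[[-1,0,-0.03,0,0,0,4],[-2,0,-0.03,0,0,0,4],[-3,0,-0.03,0,0,0,4],[-4,0,-0.03,0,0,0,4],[-5,0,-0.03,0,0,0,4],[-5.7,0,-0.03,0,0,0,4],[-6,0,-0.03,0,0,0,4],[-6.2,0,-0.03,0,0,0,4],[-6.4,0,-0.03,0,0,0,4],[-6.4,0,-0.03,0,0,0,4]]]' 30
python3 -m pendant '[[[-0.1,0,0,0,0,0,4],[-0.2,0,0,0,0,0,4],[-0.3,0,0,0,0,0,4],[-0.3,0,0,0,0,0,4]]]' 30
python3 -c "
from h import *
p=np.array([669.7,-89.7])
go(); print((status.observe()['tool_pos'][:2]*1000-p)@np.c_[U,V]+[-105,0],status.observe()['torque'])"
```

```text
time: 36.4
tool_pos: [0.6564, 0.0265, 0.0302]
tool_rot: [-1.571, -0.0, -1.465]
contact_force: [-0.1, 1.0, -0.8]
opening: 0.0456
time: 36.8
tool_pos: [0.6561, 0.0296, 0.0302]
tool_rot: [-1.571, -0.0, -1.465]
contact_force: [-0.0, 0.3, -1.8]
opening: 0.0461
at [656.1  29.6  30.2 -83.9] rp [-90.  -0.] t 36.8 F [-0.   0.3 -1.8] op 46.1
[15.05953734  0.86998629] [-0.00075825 -0.07176815  0.03078237]
```

```bash
python3 -m pendant '[[[-0.1,0,-0.05,0,0,0,4],[-0.2,0,-0.05,0,0,0,4],[-0.3,0,-0.05,0,0,0,4],[-0.3,0,-0.05,0,0,0,4]]]' 30
python3 -m pendant '[[[-0.1,0,0,0,0,0,4],[-0.2,0,0,0,0,0,4],[-0.2,0,0,0,0,0,4]]]' 30
python3 -c "
from h import *
p=np.array([669.7,-89.7])
go(); print((status.observe()['tool_pos'][:2]*1000-p)@np.c_[U,V]+[-105,0],status.observe()['torque'])"
```

```text
time: 37.2
tool_pos: [0.6555, 0.0312, 0.0304]
tool_rot: [-1.571, -0.002, -1.464]
contact_force: [-0.2, -5.7, -0.1]
opening: 0.0456
time: 37.5
tool_pos: [0.6555, 0.0319, 0.0306]
tool_rot: [-1.57, -0.004, -1.464]
contact_force: [0.4, -9.9, -0.2]
opening: 0.0458
at [655.5  31.9  30.6 -83.9] rp [-89.97  -0.22] t 37.5 F [ 0.4 -9.9 -0.2] op 45.8
[17.40134059  1.16353852] [-1.84904693 -0.12017915  0.16416107]
```

```bash
python3 -m pendant '[[[0,0,0,0,0,0,4.8],[0,0,0,0,0,0,5.5],[0,0,0,0,0,0,6.5],[0,0,0,0,0,0,7],[0,-2,0,0,0,0,7],[0,-5,0,0,0,0,7],[0,-8,0,0,0,0,8],[0,-8,0,0,0,0,9.1],[0,-8,0,0,0,0,9.1]]]' 20
python3 -c "
from h import *
go((448.5,-314,108,-121))
for n in ('top','side'):
  c=cam(n);W=cloud(c)
  for o in heels(n,W,c['image']): print(n,*o)
"
```

```text
time: 38.4
tool_pos: [0.6552, 0.0347, 0.1108]
tool_rot: [-1.57, -0.0, -1.465]
contact_force: [0.1, 0.7, -0.2]
opening: 0.0886
at [655.2  34.7 110.8 -83.9] rp [-8.993e+01 -1.000e-02] t 38.4 F [ 0.1  0.7 -0.2] op 88.6
to [ 448.5 -314.   108.  -121. ] shift cm 32.48 0.28 -24.25 ry 0.6473
top 645.1 -395.0 49.0 239.2 ang 89.9 z 81.6 mean 641.3 -402.7 292
top 447.2 -315.5 42.5 44.6 ang 55.8 z 50.9 mean 446.7 -316.2 145
top 434.3 -406.8 42.4 25.9 ang 0.7 z 69.9 mean 432.8 -408.0 94
side 549.1 -385.6 53.3 21.5 ang 50.9 z 79.6 mean 550.1 -387.7 59
side 711.1 -386.4 63.5 12.7 ang 1.9 z 55.2 mean 707.7 -386.2 46
side 436.8 -403.9 38.2 26.5 ang 1.2 z 68.4 mean 437.0 -404.7 58
side 451.8 -310.2 42.1 38.8 ang 60.9 z 51.1 mean 449.6 -310.2 89
side 651.9 81.0 40.3 133.5 ang 5.3 z 61.9 mean 650.8 84.0 453
```

```bash
python3 -m pendant '[[[4,0,-3,0,0.13,0,9.1],[8,0,-6,0,0.27,0,9.1],[12,0,-9,0,0.4,0,9.1],[16,0,-12,0,0.53,0,9.1],[20,0,-15,0,0.647,0,9.1],[24,0,-18,0,0.647,0,9.1],[28,0,-21,0,0.647,0,9.1],[31,0,-23.5,0,0.647,0,9.1],[32.5,0.2,-24.3,0,0.647,0,9.1],[32.5,0.2,-24.3,0,0.647,0,9.1],[32.5,0.2,-24.3,0,0.647,0,9.1],[32.5,0.2,-24.3,0,0.647,0,9.1]]]' 20
python3 -c "
from h import *
go((448.5,-314,18,-121))"
```

```text
time: 39.7
tool_pos: [0.4485, -0.313, 0.1078]
tool_rot: [-1.572, 0.001, -2.11]
contact_force: [0.5, -0.1, 0.4]
opening: 0.0906
at [ 448.5 -313.   107.8 -120.9] rp [-9.005e+01  3.000e-02] t 39.7 F [ 0.5 -0.1  0.4] op 90.6
to [ 448.5 -314.    18.  -121. ] shift cm 0.09 8.98 0.05 ry 0.0017
```

```bash
python3 -m pendant '[[[0.1,4,0,0,0,0,9.1],[0.1,7,0,0,0,0,9.1],[0.1,8.3,0,0,0,0,9.1],[0.1,8.9,0,0,0,0,9.1],[0.1,8.9,0,0,0,0,9.1],[0.1,8.9,0,0,0,0,9.1],[0.1,8.9,0,0,0,0,7],[0.1,8.9,0,0,0,0,6],[0.1,8.9,0,0,0,0,5.3],[0.1,8.9,0,0,0,0,4.9],[0.1,8.9,0,0,0,0,4.5],[0.1,8.9,0,0,0,0,4],[0.1,8.9,0,0,0,0,4],[0.1,8.9,0,0,0,0,4]]]' 20
python3 -m pendant '[[[0,-1,0,0,0,0,4],[0,-3,0,0,0,0,4],[0,-6,0,0,0,0,4],[0,-8,0,0,0,0,4],[0,-8,0,0,0,0,4],[0,-8,0,0,0,0,4]]]' 30
python3 -c "
from h import *
p=np.array([669.7,-89.7]); q=p-7*U
go((*q,98.8,-83.9))
c=cam('side','pics/s4.png')
cv2.imwrite('pics/s4.png',cv2.resize(c['image'][100:260,230:430],None,fx=4,fy=3.7)[:,:,::-1]*1)
"
```

```text
time: 41.1
tool_pos: [0.4474, -0.3154, 0.0193]
tool_rot: [-1.57, -0.0, -2.112]
contact_force: [-0.1, -0.2, 1.1]
opening: 0.0455
time: 41.7
tool_pos: [0.4471, -0.3151, 0.0991]
tool_rot: [-1.571, -0.0, -2.112]
contact_force: [-0.1, -0.5, -2.2]
opening: 0.0456
at [ 447.1 -315.1   99.1 -121. ] rp [-90.  -0.] t 41.7 F [-0.1 -0.5 -2.2] op 45.6
to [670.4438485  -96.66036561  98.8        -83.9       ] shift cm -30.23 0.03 7.9 ry -0.6475
```

View pics/s4.png

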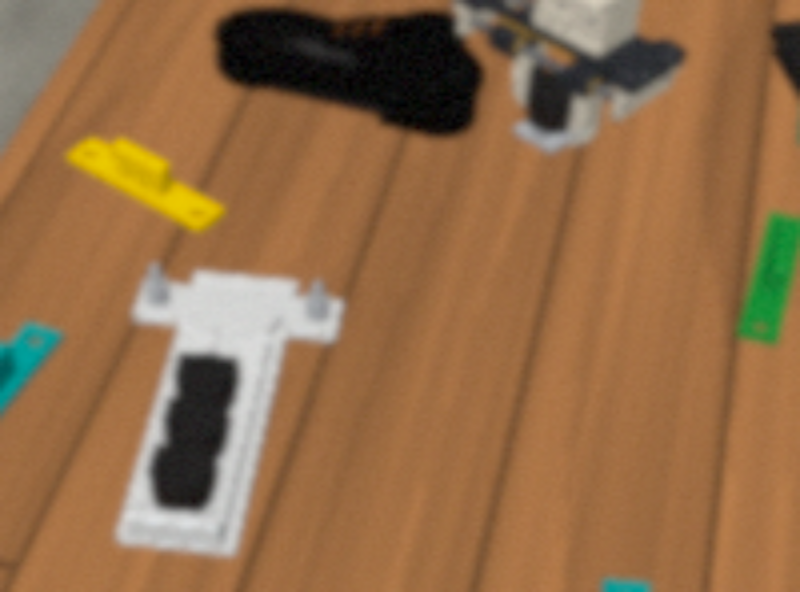

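Three heels stand in one row in the track, at crop (155–240, 355–505), and the fourth is held upright at (550,100).

```bash
python3 -m pendant '[[[-4.5,-0.5,1.2,0,-0.13,0,4],[-9,-0.5,2.4,0,-0.27,0,4],[-13.5,-0.5,3.5,0,-0.4,0,4],[-18,-0.5,4.7,0,-0.53,0,4],[-22.5,-0.5,5.9,0,-0.648,0,4],[-26.5,-0.5,6.9,0,-0.648,0,4],[-29,-0.3,7.6,0,-0.648,0,4],[-30.2,0,7.9,0,-0.648,0,4],[-30.2,0,7.9,0,-0.648,0,4],[-30.2,0,7.9,0,-0.648,0,4],[-30.2,2,7.9,0,-0.648,0,4],[-30.2,4,7.9,0,-0.648,0,4],[-30.2,5.5,7.9,0,-0.648,0,4],[-30.2,6.2,7.9,0,-0.648,0,4],[-30.2,6.7,7.9,0,-0.648,0,4],[-30.2,6.7,7.9,0,-0.648,0,4],[-30.2,6.7,7.9,0,-0.648,0,4]]]' 30
python3 -c "
from h import *
p=np.array([669.7,-89.7]); q=p-7*U
go((*q,30.1,-83.9)); print((status.observe()['tool_pos'][:2]*1000-p)@np.c_[U,V]+[-105,0])"
```

```text
time: 43.45
tool_pos: [0.671, -0.0973, 0.033]
tool_rot: [-1.57, -0.001, -1.464]
contact_force: [0.9, -1.0, -1.6]
opening: 0.0457
at [671.  -97.3  33.  -83.9] rp [-8.993e+01 -3.000e-02] t 43.5 F [ 0.9 -1.  -1.6] op 45.7
to [670.4438485  -96.66036561  30.1        -83.9       ] shift cm -0.07 0.29 -0.05 ry 0.0005
[-112.73338247   -0.47095578]
```

```bash
python3 -m pendant '[[[0,0.1,-0.03,0,0,0,4],[0,0.2,-0.03,0,0,0,4],[0,0.24,-0.03,0,0,0,4],[-0.5,0.24,-0.03,0,0,0,4],[-1,0.24,-0.03,0,0,0,4],[-1.5,0.24,-0.03,0,0,0,4],[-2,0.24,-0.03,0,0,0,4],[-2.5,0.24,-0.03,0,0,0,4],[-3,0.24,-0.03,0,0,0,4],[-3.5,0.24,-0.03,0,0,0,4],[-4,0.24,-0.03,0,0,0,4],[-4.5,0.24,-0.03,0,0,0,4],[-5,0.24,-0.03,0,0,0,4],[-5.5,0.24,-0.03,0,0,0,4],[-6,0.24,-0.03,0,0,0,4],[-6,0.24,-0.03,0,0,0,4]]]' 30
python3 -c "
from h import *
p=np.array([669.7,-89.7])
go(); print((status.observe()['tool_pos'][:2]*1000-p)@np.c_[U,V]+[-105,0],status.observe()['torque'])"
```

```text
time: 45.05
tool_pos: [0.6637, -0.0367, 0.0298]
tool_rot: [-1.571, 0.0, -1.463]
contact_force: [0.0, 0.0, -2.7]
opening: 0.0457
at [663.7 -36.7  29.8 -83.8] rp [-9.001e+01  1.000e-02] t 45.0 F [ 0.   0.  -2.7] op 45.7
[-51.62257394   0.2920352 ] [-0.00692731 -0.12556338  0.01711305]
```

Contact is expected near rack x = -32, so I creep the last part and push to about 12 N.

```bash
python3 -m pendant '[[[-0.4,0,0,0,0,0,4],[-0.8,0,0,0,0,0,4],[-1.2,0,0,0,0,0,4],[-1.4,0,0,0,0,0,4],[-1.6,0,0,0,0,0,4],[-1.7,0,0,0,0,0,4],[-1.8,0,0,0,0,0,4],[-1.8,0,0,0,0,0,4]]]' 30
python3 -m pendant '[[[-0.1,0,0,0,0,0,4],[-0.2,0,0,0,0,0,4],[-0.3,0,0,0,0,0,4],[-0.3,0,0,0,0,0,4]]]' 30
python3 -c "
from h import *
p=np.array([669.7,-89.7])
go(); print((status.observe()['tool_pos'][:2]*1000-p)@np.c_[U,V]+[-105,0],status.observe()['torque'])"
```

```text
time: 45.85
tool_pos: [0.6619, -0.0196, 0.0298]
tool_rot: [-1.571, -0.0, -1.464]
contact_force: [-0.3, 0.3, -1.7]
opening: 0.0459
time: 46.25
tool_pos: [0.6617, -0.0179, 0.0299]
tool_rot: [-1.571, -0.002, -1.464]
contact_force: [-0.3, -4.9, -1.4]
opening: 0.0458
at [661.7 -17.9  29.9 -83.9] rp [-90.    -0.12] t 46.2 F [-0.3 -4.9 -1.4] op 45.8
[-32.71492965   0.33476445] [-0.9302536  -0.09172832  0.0734335 ]
```

```bash
python3 -m pendant '[[[-0.1,0,0,0,0,0,4],[-0.2,0,0,0,0,0,4],[-0.3,0,0,0,0,0,4],[-0.4,0,0,0,0,0,4],[-0.5,0,0,0,0,0,4],[-0.5,0,0,0,0,0,4]]]' 30
python3 -m pendant '[[[0.3,0,0,0,0,0,4.8],[0.3,0,0,0,0,0,5.5],[0.3,0,0,0,0,0,6.5],[0.3,0,0,0,0,0,7],[0.3,-2,0,0,0,0,7],[0.3,-5,0,0,0,0,7],[0.3,-8,0,0,0,0,7],[0.3,-10,0,0,0,0,7],[0.3,-10,0,0,0,0,7]]]' 20
python3 -c "
from h import *
go((491,255.3,130,-173.9),(491,255.3,14.7,-173.9))
for n in ('top','side'):
  c=cam(n);W=cloud(c)
  for o in heels(n,W,c['image']): print(n,*o)
"
```

```text
time: 46.85
tool_pos: [0.6617, -0.0158, 0.031]
tool_rot: [-1.57, -0.006, -1.464]
contact_force: [-1.3, -13.4, 3.3]
opening: 0.0458
time: 47.75
tool_pos: [0.6632, -0.0143, 0.1335]
tool_rot: [-1.564, -0.001, -1.463]
contact_force: [0.0, -0.1, 0.6]
opening: 0.0701
at [663.2 -14.3 133.5 -83.8] rp [-89.63  -0.09] t 47.8 F [ 0.  -0.1  0.6] op 70.1
to [ 491.   255.3  130.  -173.9] shift cm -28.66 0.35 -14.23 ry 1.5719
to [ 491.   255.3   14.7 -173.9] shift cm -0.0 11.53 0.0 ry -0.0
top 640.4 -394.9 49.0 235.2 ang 89.7 z 82.0 mean 639.9 -401.9 288
top 645.5 112.3 45.4 69.3 ang 6.3 z 60.7 mean 646.1 113.1 198
top 433.9 -407.1 25.7 42.4 ang 89.6 z 70.3 mean 433.8 -408.7 93
side 640.8 -394.6 49.2 221.1 ang 88.4 z 80.1 mean 643.2 -395.7 259
side 436.7 -404.5 37.3 30.5 ang 7.3 z 68.2 mean 436.6 -405.2 58
side 654.4 57.1 40.6 185.3 ang 6.2 z 61.8 mean 653.8 62.0 596
```

```bash
python3 -m pendant '[[[-4,0,-2,0,0.14,0,6],[-8,0,-4,0,0.28,0,6],[-12,0,-6,0,0.42,0,6],[-16,0,-8,0,0.56,0,6],[-20,0,-10,0,0.7,0,6],[-24,0,-12,0,0.84,0,6],[-27,0.3,-13.5,0,0.98,0,6],[-28.7,0.3,-14.2,0,1.12,0,6],[-28.7,0.3,-14.2,0,1.26,0,6],[-28.7,0.3,-14.2,0,1.4,0,6],[-28.7,0.3,-14.2,0,1.54,0,6],[-28.7,0.3,-14.2,0,1.572,0,6],[-28.7,0.3,-14.2,0,1.572,0,6],[-28.7,0.3,-14.2,0,1.572,0,6],[-28.7,0.3,-14.2,0,1.572,0,6]]]' 20
python3 -c "
from h import *
go((491,255.3,14.7,-173.9))
c=cam('side','pics/s5.png')
cv2.imwrite('pics/s5.png',cv2.resize(c['image'][120:320,200:450],None,fx=3.2,fy=3)[:,:,::-1]*1)
"
```

```text
time: 49.35
tool_pos: [0.4892, 0.2555, 0.1261]
tool_rot: [-1.57, -0.001, -3.035]
contact_force: [-1.2, 0.3, 0.2]
opening: 0.0601
at [ 489.2  255.5  126.1 -173.9] rp [-8.998e+01 -6.000e-02] t 49.4 F [-1.2  0.3  0.2] op 60.1
to [ 491.   255.3   14.7 -173.9] shift cm -0.17 11.14 0.04 ry 0.0002
```

View pics/s5.png

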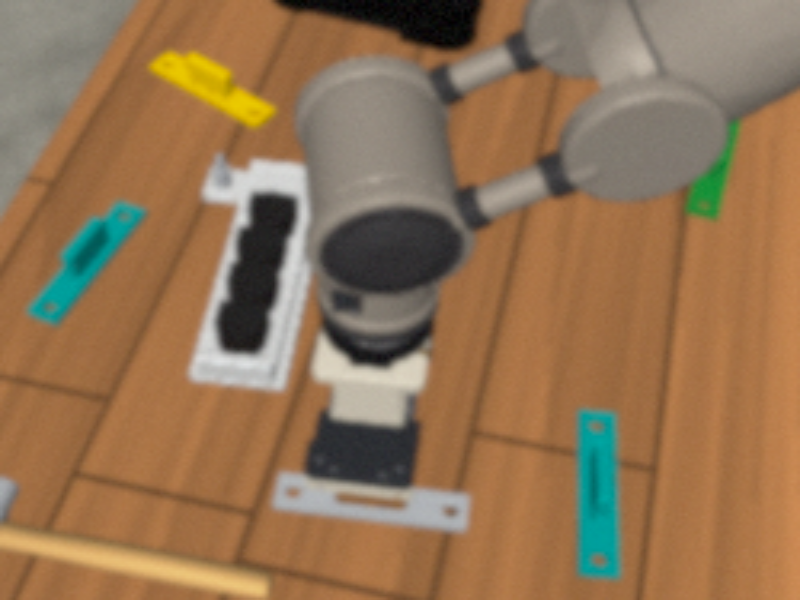

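The four heels form one continuous row, at crop (220–295, 195–350), and the keeper lies flat under the gripper at (370,500). I regrip it in the same relative pose as before.

```bash
python3 -m pendant '[[[-0.17,4,0,0,0,0,6],[-0.17,8,0,0,0,0,6],[-0.17,10,0,0,0,0,6],[-0.17,10.8,0,0,0,0,6],[-0.17,11.1,0,0,0,0,6],[-0.17,11.1,0,0,0,0,6],[-0.17,11.1,0,0,0,0,6]]]' 15
python3 -c "
from h import *
go((490.9,255.3,14.7,-173.9))"
```

```text
time: 50.1
tool_pos: [0.4921, 0.2561, 0.0171]
tool_rot: [-1.571, 0.002, -3.036]
contact_force: [0.4, -1.5, -0.0]
opening: 0.0601
at [ 492.1  256.1   17.1 -173.9] rp [-90.03   0.14] t 50.1 F [ 0.4 -1.5 -0. ] op 60.1
to [ 490.9  255.3   14.7 -173.9] shift cm 0.13 0.24 0.06 ry -0.0006
```

```bash
python3 -m pendant '[[[0,0,0,0,0,0,4],[0,0,0,0,0,0,3],[0,0,0,0,0,0,2.5]]]' 15
python3 -c "
from h import *
go((490.9,255.3,14.7,-173.9))"
```

```text
time: 50.4
tool_pos: [0.4915, 0.2558, 0.0163]
tool_rot: [-1.571, 0.001, -3.036]
contact_force: [0.1, 0.1, 0.5]
opening: 0.0403
at [ 491.5  255.8   16.3 -173.9] rp [-9.001e+01  5.000e-02] t 50.4 F [0.1 0.1 0.5] op 40.3
to [ 490.9  255.3   14.7 -173.9] shift cm 0.06 0.16 0.05 ry -0.0007
```

```bash
python3 -m pendant '[[[0.04,0.1,0,0,0,0,2.5],[0.04,0.1,0,0,0,0,2],[0.04,0.1,0,0,0,0,1.6],[0.04,0.1,0,0,0,0,1],[0.04,0.1,0,0,0,0,1],[0.04,0.1,0,0,0,0,1],[0.04,0.1,0,0,0,0,1],[0.04,0.1,0,0,0,0,1],[0.04,0.1,0,0,0,0,1]]]' 30
python3 -c "
from h import *
go((490.9,255.3,14.7,-173.9))"
python3 -m pendant '[[[0,-1,0,0,0,0,1],[0,-3,0,0,0,0,1],[0,-6,0,0,0,0,1],[0,-9,0,0,0,0,1],[0,-11,0,0,0,0,1],[0,-11,0,0,0,0,1],[0,-11,0,0,0,0,1],[0,-11,0,0,0,0,1]]]' 30
python3 -c "
from h import *
go((669.6,-89.7,126,-173.9))"
```

```text
time: 51.3
tool_pos: [0.4908, 0.2557, 0.0148]
tool_rot: [-1.571, -0.0, -3.036]
contact_force: [-0.0, -1.2, -0.4]
opening: 0.0138
at [ 490.8  255.7   14.8 -173.9] rp [-89.99  -0.  ] t 51.3 F [-0.  -1.2 -0.4] op 13.8
to [ 490.9  255.3   14.7 -173.9] shift cm -0.0 0.01 0.04 ry -0.0007
time: 52.1
tool_pos: [0.4899, 0.2554, 0.1234]
tool_rot: [-1.57, -0.003, -3.036]
contact_force: [0.5, -0.7, -3.4]
opening: 0.0135
at [ 489.9  255.4  123.4 -173.9] rp [-89.96  -0.16] t 52.1 F [ 0.5 -0.7 -3.4] op 13.5
to [ 669.6  -89.7  126.  -173.9] shift cm -14.23 -0.26 36.21 ry -0.0007
```

```bash
python3 -m pendant '[[[-1.8,0,4.5,0,0,0,1],[-3.6,0,9,0,0,0,1],[-5.4,0,13.5,0,0,0,1],[-7.2,0,18,0,0,0,1],[-9,0,22.5,0,0,0,1],[-10.8,0,27.2,0,0,0,1],[-12.5,0,31.7,0,0,0,1],[-13.7,0,34.8,0,0,0,1],[-14.2,0,36.2,0,0,0,1],[-14.2,0,36.2,0,0,0,1],[-14.2,2,36.2,0,0,0,1],[-14.2,3.5,36.2,0,0,0,1],[-14.2,4,36.2,0,0,0,1],[-14.2,4,36.2,0,0,0,1],[-14.2,4,36.2,0,0,0,1],[-14.2,4,36.2,0,0,0,1]]]' 30
python3 -c "
from h import *
go((669.6,-89.7,76,-173.9),(669.6,-89.7,50,-173.9))
c=cam('side','pics/s6.png')
cv2.imwrite('pics/s6.png',cv2.resize(c['image'][140:240,240:360],None,fx=6,fy=6,interpolation=cv2.INTER_CUBIC)[:,:,::-1]*1)
"
```

```text
time: 53.7
tool_pos: [0.6708, -0.0889, 0.0859]
tool_rot: [-1.57, 0.002, -3.035]
contact_force: [0.3, -0.5, -2.5]
opening: 0.0138
at [ 670.8  -88.9   85.9 -173.9] rp [-89.97   0.09] t 53.7 F [ 0.3 -0.5 -2.5] op 13.8
to [ 669.6  -89.7   76.  -173.9] shift cm 0.13 0.99 0.07 ry -0.0002
to [ 669.6  -89.7   50.  -173.9] shift cm -0.0 2.6 0.0 ry -0.0
```

View pics/s6.png

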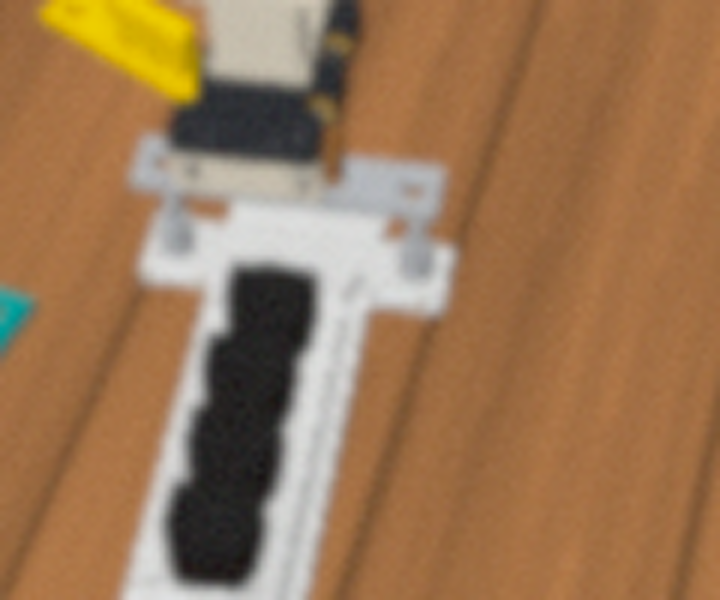

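The keeper hangs level over the studs: its plate lies at crop (130–445, 140–215) and the studs at (175,225) and (418,250). I let it settle, then correct.

```bash
python3 -m pendant '[[[0.06,0.5,0.04,0,0,0,1],[0.06,0.9,0.04,0,0,0,1],[0.06,0.9,0.04,0,0,0,1],[0.06,0.9,0.04,0,0,0,1],[0.06,0.9,0.04,0,0,0,1],[0.06,0.9,0.04,0,0,0,1],[0.06,0.9,0.04,0,0,0,1]]]' 30
python3 -c "
from h import *
go((669.6,-89.7,76,-173.9))"
```

```text
time: 54.45
tool_pos: [0.6698, -0.0898, 0.076]
tool_rot: [-1.571, 0.0, -3.036]
contact_force: [-0.1, -0.0, -3.0]
opening: 0.0139
at [ 669.8  -89.8   76.  -173.9] rp [-8.999e+01  2.000e-02] t 54.5 F [-0.1 -0.  -3. ] op 13.9
to [ 669.6  -89.7   76.  -173.9] shift cm 0.02 -0.0 -0.01 ry -0.0007
```

Within 0.2 mm. Lower slowly, 3 mm per row, in two steps.

```bash
python3 -m pendant '[[[0.02,0.3,0,0,0,0,1],[0.02,0.6,0,0,0,0,1],[0.02,0.8,0,0,0,0,1],[0.02,1,0,0,0,0,1],[0.02,1,0,0,0,0,1]]]' 30
python3 -c "
from h import *
go()"
python3 -m pendant '[[[0,0.2,0,0,0,0,1],[0,0.4,0,0,0,0,1],[0,0.6,0,0,0,0,1],[0,0.8,0,0,0,0,1],[0,1,0,0,0,0,1],[0,1.2,0,0,0,0,1],[0,1.3,0,0,0,0,1],[0,1.4,0,0,0,0,1],[0,1.4,0,0,0,0,1]]]' 30
python3 -c "
from h import *
go();print(status.observe()['torque'])"
```

```text
time: 54.95
tool_pos: [0.6693, -0.0897, 0.0653]
tool_rot: [-1.571, -0.001, -3.036]
contact_force: [0.3, -0.3, -2.6]
opening: 0.014
at [ 669.3  -89.7   65.3 -173.9] rp [-9.001e+01 -5.000e-02] t 55.0 F [ 0.3 -0.3 -2.6] op 14.0
time: 55.85
tool_pos: [0.6695, -0.0898, 0.0517]
tool_rot: [-1.571, -0.0, -3.036]
contact_force: [-0.3, 0.6, -2.6]
opening: 0.014
at [ 669.5  -89.8   51.7 -173.9] rp [-9.e+01 -1.e-02] t 55.9 F [-0.3  0.6 -2.6] op 14.0
[0.02868095 0.02658014 0.01615332]
```

```bash
python3 -m pendant '[[[0,0.1,0,0,0,0,1],[0,0.2,0,0,0,0,1],[0,0.3,0,0,0,0,1],[0,0.3,0,0,0,0,1]]]' 30
python3 -m pendant '[[[0,0.05,0,0,0,0,1],[0,0.1,0,0,0,0,1],[0,0.15,0,0,0,0,1],[0,0.15,0,0,0,0,1]]]' 30
python3 -c "
from h import *
go();print(status.observe()['torque'])"
```

```text
time: 56.25
tool_pos: [0.6696, -0.0897, 0.0488]
tool_rot: [-1.571, 0.0, -3.036]
contact_force: [-0.8, -0.4, -2.7]
opening: 0.0133
time: 56.65
tool_pos: [0.6696, -0.0898, 0.0487]
tool_rot: [-1.57, 0.001, -3.036]
contact_force: [-3.6, 0.3, 6.8]
opening: 0.0139
at [ 669.6  -89.8   48.7 -173.9] rp [-8.997e+01  4.000e-02] t 56.6 F [-3.6  0.3  6.8] op 13.9
[0.10824733 0.67196288 0.00327672]
```

Seated at TCP 48.7 mm, where 48.8 was expected, with a firm upward reaction. I open, retreat and inspect.

```bash
python3 -m pendant '[[[0,0,0,0,0,0,1.8],[0,0,0,0,0,0,2.5],[0,0,0,0,0,0,3.5],[0,0,0,0,0,0,4.5],[0,0,0,0,0,0,4.5],[0,-1,0,0,0,0,4.5],[0,-4,0,0,0,0,4.5],[0,-8,0,0,0,0,4.5],[0,-12,0,0,0,0,4.5],[0,-15,0,0,0,0,4.5],[0,-15,0,0,0,0,4.5]]]' 20
python3 -m pendant '[[[4,0,-2,0,0,0,4.5],[8,0,-4,0,0,0,4.5],[12,0,-6,0,0,0,4.5],[16,0,-8,0,0,0,4.5],[20,0,-10,0,0,0,4.5],[20,0,-14,0,0,0,4.5],[20,0,-18,0,0,0,4.5],[20,0,-22,0,0,0,4.5],[20,0,-26,0,0,0,4.5],[20,0,-26,0,0,0,4.5],[20,0,-26,0,0,0,4.5]]]' 20
python3 - <<'E'
from h import *
go()
for n in ("top","side"):
    c=cam(n,f"pics/f_{n}.png");W=cloud(c);im=c["image"].astype(int)
    for o in heels(n,W,c["image"]): print(n,*o)
    R=(W[...,0]>.56)&(W[...,0]<.76)&(W[...,1]>-.13)&(W[...,1]<-.04)
    gray=((im.max(-1)-im.min(-1))<40)&(im.max(-1)>80)
    m=R&gray&(W[...,2]>.036)&(W[...,2]<.048); P=W[m]
    A=np.c_[P[:,:2]-P[:,:2].mean(0),np.ones(len(P))]; k=np.linalg.lstsq(A,P[:,2],rcond=None)[0]
    print(n,"plate z",P[:,2].mean()*1000,"slopes",k[:2],cv2.minAreaRect((P[:,:2]*1000).astype(np.float32)))
    g=R&(W[...,2]>.06)&(W[...,2]<.09); print("grip z max",np.percentile(W[g][:,2],90))
    s=c["image"][140:215,255:365] if n=="top" else c["image"][155:255,240:340]
    cv2.imwrite(f"pics/f_{n}.png",cv2.resize(s,None,fx=6,fy=6,interpolation=cv2.INTER_CUBIC)[:,:,::-1])
E
```

```text
time: 57.75
tool_pos: [0.6719, -0.0903, 0.2042]
tool_rot: [-1.567, 0.01, -3.036]
contact_force: [0.3, -0.1, -0.2]
opening: 0.0451
time: 58.85
tool_pos: [0.4427, 0.1481, 0.1971]
tool_rot: [-1.57, -0.001, -3.033]
contact_force: [-0.4, 0.0, -0.1]
opening: 0.045
at [ 442.7  148.1  197.1 -173.8] rp [-8.997e+01 -3.000e-02] t 58.9 F [-0.4  0.  -0.1] op 45.0
top 642.1 -396.2 47.7 238.9 ang 89.3 z 81.2 mean 642.8 -403.0 298
top 650.5 76.9 47.2 140.9 ang 7.3 z 61.2 mean 649.3 75.6 435
top 659.8 -18.8 44.9 41.6 ang 6.1 z 60.8 mean 659.2 -20.4 145
top 434.0 -406.2 26.0 43.0 ang 88.8 z 70.9 mean 434.0 -409.1 82
top plate z 41.86062468787259 slopes [-0.00154264  0.00889699] ((665.836181640625, -73.82902526855469), (167.48281860351562, 68.99718475341797), 6.41257905960083)
grip z max 0.08205609595997743
side 674.7 -400.0 38.9 184.7 ang 83.8 z 79.8 mean 677.1 -400.0 214
side 655.1 58.0 41.7 183.7 ang 6.3 z 61.8 mean 653.8 61.8 598
side plate z 42.48392282475012 slopes [ 0.01017319 -0.05548673] ((671.4862060546875, -89.90484619140625), (162.18359375, 37.6638298034668), 6.167120933532715)
grip z max 0.08009961234004445
```

View pics/f_side.png

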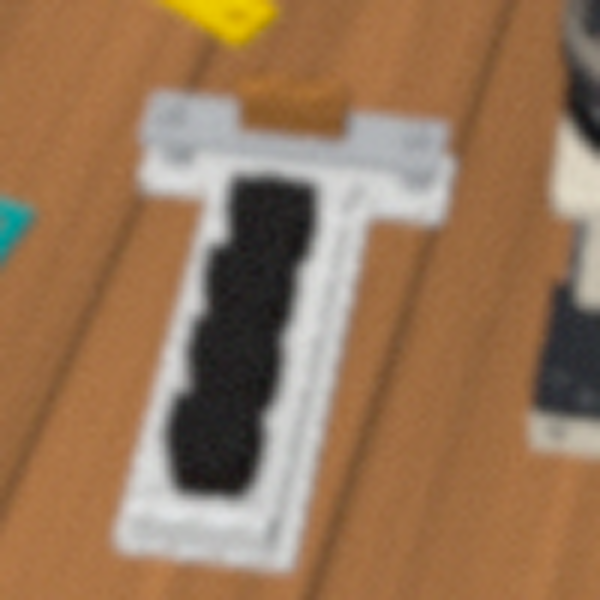

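View pics/f_top.png

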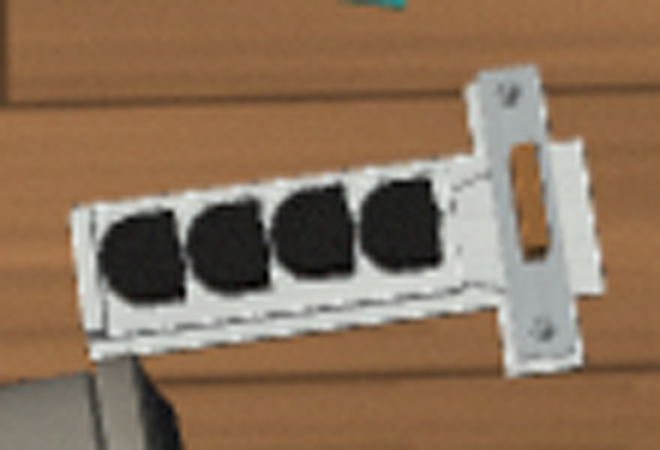

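```bash
python3 -c "
from cell import robot
print(robot.hand_in())"
```

```text
the job is handed in; nothing more can be done
None
```

I lifted the keeper off and laid it aside, then slid all four heels into the track one at a time, rounded end first. The first went against the stop and each of the others against the one before, every contact felt at 10–13 N. I then lowered the keeper back over both studs, let go, moved the arm clear and handed in at about 59 s of the 208 s allowed; the hand-in gives no verdict.

**Heels:** The last pictures show one row at an even pitch of about 48 mm. The row's centre is at rack x ≈ 42 mm (nominal 41 mm).

**Keeper:** The plate's top is at 41.9 mm in the top view and 42.5 mm in the side view (nominal 42 mm). Both pins show through its holes, and it took a firm upward reaction before I released it.

**Bystanders:** I did not touch the shoe, tin, jar or hammer. The shoe and jar measured the same to within a few mm at the end; the tin and hammer I did not re-measure.

**Checks that disagreed:**
- The two cameras differed by 4–5 mm in plan. I trusted the positions found when gripping, which lay between them.
- The side view's fit of the plate sloped by 0.055 across its 34 mm width. I put that down to stray points along the plate's edge, since the top view gave under 0.01.
- The top view's outline of the plate took in some other points as well, so I did not use it for position.

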